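Stack fastener trays in alternating steps on a post frame

ROBOT

A 6-joint arm with a two-finger parallel gripper is mounted at the origin on the work surface. World frame = base frame: x ahead of the robot, y to its left, z up, the work surface at z = 0. Lengths are in m, angles in rad, forces in N, time in s.
With the tool pointing down it reaches from about 0.375 to 0.9 m from the base axis. Payload 3.1 kg.
Tool frame: the origin (TCP) lies midway between the tips of the shut fingers; the grasp point (between the pads) lies 19 mm behind it; z points along the fingers, x is the direction in which the jaws open and shut, and the axes are right-handed (so a half turn about z gives the same grasp; the last joint's range is limited). The gripper opens to 87 mm and grips with 3 to 60 N. Pads are 19 mm wide; open, the fingers measure 117 mm over their backs; the gripper's body (75 mm by 190 mm) begins 51 mm behind the grasp point.
Start: joints at [-1.349, 0.527, 1.433, -0, 1.181, -0.178], TCP at [0.243, -0.576, 0.223] pointing down, gripper open.
Joint ranges: [-3.08, 3.08], [-0.75, 2.2], [0.22, 2.44], [-1.43, 4.57], [0, 2.65], [-2.85, 2.85]. Speed limits (rad/s): [2.79, 2.79, 3.14, 3.14, 3.14, 3.14].

INTERFACE

Orientations are given as a unit quaternion [x, y, z, w].
In Python, from rig import * gives the robot as it stands.
- The arm moves only by the tool drive_tool, never from a script. Its argument "plan" is a list of rows, each an object with "offset": the shift along the tool's x, y, z in cm, a list of three; "delta_rot": the turn, a rotation vector about the tool's x, y, z in degrees, a list of three; "jaw": the finger opening in cm, from 0 to 8.7. In form: [{"offset": [dx, dy, dz], "delta_rot": [wx, wy, wz], "jaw": jaw}, ...]. A call has exactly 8 rows; each row is the pose to reach, as a shift and turn from the pose commanded when the call began, along the tool's axes at that moment; what a row does not reach only later rows make up. A row lasts 1/12 s, in which the tool goes at most 41.7 mm and 7.16 degrees, less where a joint would pass 70% of its speed; a pose out of reach is approached as far as the arm can. A call with a gripper value outside its range is refused whole. The fingers move at their own pace and stop on an object; "squeeze" is the grip in N (left out, the last holds). Time passes only in rows, so rows that repeat a pose let the fingers close, or fill a call up. It gives the time, the measured TCP pose, the force and the opening at its end, in the units of the state.
- get_obs(): the state, without advancing time (a new reading comes with each control period).
- camera(name): name is "side" or "top"; returns the picture (384x512x3 uint8, red, green, blue); there is no depth.
- calibration(name): a dict with "K" (3x3 intrinsics, pixels), "distortion" ([k1, k2, p1, p2, k3] as OpenCV has them; the pictures are not rectified), "pose" (4x4, takes a point from camera to world coordinates). Camera axes: x right, y down, z forward; pixel columns grow to the right and rows downward; lengths in m; the calibration is good to about 2 mm. A picture is of the moment at which its call begins. calibration takes no time and is no camera call.
- hand_in(): hands the job in, once; it reports no verdict.
The state is a dict: "time": time; "q": joint angles; "joint_velocities": joint speeds; "joint_torque": joint torques, N m; "position": TCP position; "tool_rot": TCP orientation; "ft_force": force on the tool from outside, world axes, zero at the start; "moment": the same for the moment, N m; "grip_width": finger opening in m.
Only numpy, scipy, OpenCV 4.12 (cv2) and the standard library are available. Lean on these libraries where they do the work, as an engineer would, in place of code of your own. Each camera call takes 0.05 s, during which the arm holds its last target.

TASK

Set the wooden stacking frame on the fixed base board with all four of its posts down in the sockets, then stack all the plastic trays that are there on it in one pile, in any colour order, lengthwise along the base and stepped to alternate sides of the base's middle by about 15 mm: the lowest tray towards the base's red end, the next one away from it, and so on, each lying flat with the cleats under it inside the rim below. Last, pull the marker out of its cup and lay it down flat on the floor of the top tray. Do not disturb the tape measure or the glue bottle.

Things in the scene. Friction and masses are not known exactly. Their poses are not given: they have to be found in the camera images.
- base: plywood base board fixed to the bench, 240 (x) x 100 (y) x 15 mm; origin under its centre, on the bench; x along its length towards the end with red stripe and red sockets, z up. Four square socket tubes stand on it at x = +-84, y = +-21 mm: 18 mm wide inside, 26 outside, mouths 35 mm and floors 15 mm above the bench.
- base_red (a point): middle of the red stripe on the base's red end, 111 mm from its middle along x. Finished heights above the bench: frame_mid 61 mm; centre of the lowest tray 94 mm and of each further one 38 mm more, as each tray's flat underside rests on the rim below and its cleats drop inside that rim.
- frame_mid (a point): loose stacking frame of light wood, 0.3 kg: deck 190 (x) x 60 (y) x 12 mm, gripped across the 60 mm; 4 round posts below, 12 mm thick, 40 long, feet tapered, at x +-84, y +-21. Same either way round. Point: centre of the deck slab, 46 mm above the post feet; z up. Rim on the deck, top 14 mm above the point: cross lips at x = +-59 to +-71, side strips with inner faces at y = +-23.
- tray_blue_mid (a point): blue open plastic tray (may be absent), 0.11-0.23 kg, 160 (x) x 56 (y) x 44 mm, gripped across the 56 mm; same either way round. Point: its centre, 25 mm above its lowest face, 19 below its rim; z up. Walls 5 mm (ends 6); inner floor 14 mm below the point. Flat underside 19 mm below the point; under it 2 cross cleats 6 mm high at x = +-30 to +-38, reaching y = +-19.
- tray_green_mid (a point): green open plastic tray (may be absent), 0.11-0.23 kg, 160 (x) x 56 (y) x 44 mm, gripped across the 56 mm; same either way round. Point: its centre, 25 mm above its lowest face, 19 below its rim; z up. Walls 5 mm (ends 6); inner floor 14 mm below the point. Flat underside 19 mm below the point; under it 2 cross cleats 6 mm high at x = +-30 to +-38, reaching y = +-19.
- tray_yellow_mid (a point): yellow open plastic tray (may be absent), 0.11-0.23 kg, 160 (x) x 56 (y) x 44 mm, gripped across the 56 mm; same either way round. Point: its centre, 25 mm above its lowest face, 19 below its rim; z up. Walls 5 mm (ends 6); inner floor 14 mm below the point. Flat underside 19 mm below the point; under it 2 cross cleats 6 mm high at x = +-30 to +-38, reaching y = +-19.
- tray_grey_mid (a point): grey open plastic tray (may be absent), 0.11-0.23 kg, 160 (x) x 56 (y) x 44 mm, gripped across the 56 mm; same either way round. Point: its centre, 25 mm above its lowest face, 19 below its rim; z up. Walls 5 mm (ends 6); inner floor 14 mm below the point. Flat underside 19 mm below the point; under it 2 cross cleats 6 mm high at x = +-30 to +-38, reaching y = +-19.
- marker_mid (a point): paint marker, 60 g, a cylinder 110 mm long and 24 mm thick, orange with a white upper third; the point is at its centre, z along its length towards the white end. It starts standing loosely in the cup, white end up, its lower end 5 mm above the bench.
- cup_rim (a point): fixed square wooden cup, 40 mm outside, 30 mm inside, 60 mm high; the point is the centre of its mouth, 60 mm above the bench.
- tape: tape measure, grey case 65 x 34 x 60 mm high, to be left alone; origin at the centre of its underside, z up
- glue: glue bottle, white with a red cap, 58 mm thick, 160 mm high, to be left alone; origin at the centre of its underside, z up
Mind the look-alikes: they are no part of the job. Leave any black look-alike of the part that bears tray_grey_mid alone. There is more than one size of the part that bears marker_mid; the job needs the larger.

How it is judged:
On the way, in this order (a step that is already met when the one before it is completed fails the run):
1. the frame stands in the base with its four posts in the sockets (horizontal distance between frame_mid and base below 0.006 m and z of frame_mid in the frame of base between 0.057 and 0.065 m and angle between the x axis of frame_mid and the x axis of base, either way round below 0.08 rad), for 0.2 s.
2. all trays are stacked on the frame, stepped alternately, the lowest towards the red end (all of step 1 and ((x of tray_blue_mid in the frame of base between 0.006 and 0.024 m and z of tray_blue_mid in the frame of base between 0.089 and 0.099 m) or (x of tray_blue_mid in the frame of base between -0.024 and -0.006 m and z of tray_blue_mid in the frame of base between 0.127 and 0.137 m) or (x of tray_blue_mid in the frame of base between 0.006 and 0.024 m and z of tray_blue_mid in the frame of base between 0.165 and 0.175 m) or (x of tray_blue_mid in the frame of base between -0.024 and -0.006 m and z of tray_blue_mid in the frame of base between 0.203 and 0.213 m)) and y of tray_blue_mid in the frame of base between -0.012 and 0.012 m and angle between each of tray_blue_mid, tray_green_mid, tray_yellow_mid, tray_grey_mid's own z axis and vertical below 0.06 rad and angle between the x axis of each of tray_blue_mid, tray_green_mid, tray_yellow_mid, tray_grey_mid and the x axis of base, either way round below 0.12 rad and ((x of tray_green_mid in the frame of base between 0.006 and 0.024 m and z of tray_green_mid in the frame of base between 0.089 and 0.099 m) or (x of tray_green_mid in the frame of base between -0.024 and -0.006 m and z of tray_green_mid in the frame of base between 0.127 and 0.137 m) or (x of tray_green_mid in the frame of base between 0.006 and 0.024 m and z of tray_green_mid in the frame of base between 0.165 and 0.175 m) or (x of tray_green_mid in the frame of base between -0.024 and -0.006 m and z of tray_green_mid in the frame of base between 0.203 and 0.213 m)) and y of tray_green_mid in the frame of base between -0.012 and 0.012 m and ((x of tray_yellow_mid in the frame of base between 0.006 and 0.024 m and z of tray_yellow_mid in the frame of base between 0.089 and 0.099 m) or (x of tray_yellow_mid in the frame of base between -0.024 and -0.006 m and z of tray_yellow_mid in the frame of base between 0.127 and 0.137 m) or (x of tray_yellow_mid in the frame of base between 0.006 and 0.024 m and z of tray_yellow_mid in the frame of base between 0.165 and 0.175 m) or (x of tray_yellow_mid in the frame of base between -0.024 and -0.006 m and z of tray_yellow_mid in the frame of base between 0.203 and 0.213 m)) and y of tray_yellow_mid in the frame of base between -0.012 and 0.012 m and ((x of tray_grey_mid in the frame of base between 0.006 and 0.024 m and z of tray_grey_mid in the frame of base between 0.089 and 0.099 m) or (x of tray_grey_mid in the frame of base between -0.024 and -0.006 m and z of tray_grey_mid in the frame of base between 0.127 and 0.137 m) or (x of tray_grey_mid in the frame of base between 0.006 and 0.024 m and z of tray_grey_mid in the frame of base between 0.165 and 0.175 m) or (x of tray_grey_mid in the frame of base between -0.024 and -0.006 m and z of tray_grey_mid in the frame of base between 0.203 and 0.213 m)) and y of tray_grey_mid in the frame of base between -0.012 and 0.012 m), for 0.2 s.
3. the marker lies in the top tray (((x of marker_mid in the frame of tray_blue_mid between -0.07 and 0.07 m and y of marker_mid in the frame of tray_blue_mid between -0.024 and 0.024 m and z of marker_mid in the frame of tray_blue_mid between -0.014 and 0.02 m) or (x of marker_mid in the frame of tray_green_mid between -0.07 and 0.07 m and y of marker_mid in the frame of tray_green_mid between -0.024 and 0.024 m and z of marker_mid in the frame of tray_green_mid between -0.014 and 0.02 m) or (x of marker_mid in the frame of tray_yellow_mid between -0.07 and 0.07 m and y of marker_mid in the frame of tray_yellow_mid between -0.024 and 0.024 m and z of marker_mid in the frame of tray_yellow_mid between -0.014 and 0.02 m) or (x of marker_mid in the frame of tray_grey_mid between -0.07 and 0.07 m and y of marker_mid in the frame of tray_grey_mid between -0.024 and 0.024 m and z of marker_mid in the frame of tray_grey_mid between -0.014 and 0.02 m)) and z of marker_mid in the frame of tray_blue_mid above -0.014 m and z of marker_mid in the frame of tray_green_mid above -0.014 m and z of marker_mid in the frame of tray_yellow_mid above -0.014 m and z of marker_mid in the frame of tray_grey_mid above -0.014 m and angle between marker_mid's own z axis and vertical between 1.42 and 1.72 rad), for 0.2 s.
At the end, for the whole second after the job is handed in: Frame posts home in the sockets; every tray in one pile, flat, along the base, its centre 6 to 24 mm from the base's middle, towards the red end on levels 1 and 3, away on 2 and 4, within 12 mm sideways and 5 mm in height; the marker lying flat in the top tray (within about 0.15 rad) (all of step 2 and all of step 3); the robot touches nothing.
It fails at once if the tape measure is pushed more than 30 mm (distance of tape from where it was at the start of the episode above 0.03 m).
It fails at once if the glue bottle is pushed more than 30 mm (distance of glue from where it was at the start of the episode above 0.03 m).
Of tray_blue, tray_green, tray_yellow, tray_grey only 3 to 4 are there at a start; the rules pass over those that are not, and their reading is None.
At some moment in a run one of frame, tray_blue, tray_green may be knocked a few centimetres aside while the robot is not near it.
It also fails if it takes over 210 s, if anything falls off the work surface, if the arm or the gripper's body presses on something with over 40 N, if the wrist force passes 120 N, or if a joint passes its speed limit or range.

## Working session

There is one attempt and no reset: what is moved stays moved. The work goes in short steps, Python scripts to look and compute and a tool call to move; the robot and the scene stay as the last step left them, time stands still between calls to the robot, and variables do not carry over. Pictures are saved under pics/ and viewed, and the job is handed in when it is done.

Besides the shell and the picture viewer there is one more tool, called after "Emit:" in YAML: its name, and indented under it one key for each argument. drive_tool: Moves the arm, as the interface text tells. Its arguments: {"type":"object","properties":{"plan":{"type":"array","items":{"type":"object","properties":{"offset":{"type":"array","items":{"type":"number"}},"delta_rot":{"type":"array","items":{"type":"number"}},"jaw":{"type":"number"}}}},"squeeze":{"type":"number"}},"required":["plan"]}

```bash
ls; mkdir -p pics
python3 - <<'E'
from rig import *
import cv2,numpy as np
print(get_obs())
for n in("side","top"):
    im=camera(n); cv2.imwrite(f"pics/{n}0.png",im[...,::-1]); c=calibration(n); print(n,c)
E
```

```text
pics
{'time': 0.0, 'q': array([-1.34947987e+00,  5.28469959e-01,  1.43389916e+00, -6.27686318e-05,
        1.18140311e+00, -1.78497173e-01]), 'joint_velocities': array([ 0.00017073, -0.00115277, -0.0005516 ,  0.00134532,  0.00071421,
        0.00115626]), 'joint_torque': array([-1.52568089e-03, -4.40053153e+01, -1.76590097e+01,  6.32384210e-02,
        5.82497742e-02, -1.57181080e-04]), 'position': array([ 0.24312684, -0.57497222,  0.22157031]), 'tool_rot': array([ 8.33446770e-01, -5.52598672e-01, -8.06991346e-04, -7.32963882e-04]), 'ft_force': array([-0.00278167,  0.32568945, -0.45655052]), 'moment': array([ 0.04336799, -0.00062372, -0.02031683]), 'grip_width': 0.08706623869252855}
side {'K': array([[367.16192951,   0.        , 256.58902239],
       [  0.        , 367.16192951, 192.92343546],
       [  0.        ,   0.        ,   1.        ]]), 'distortion': array([-0.10483735,  0.        ,  0.        ,  0.        ,  0.        ]), 'pose': array([[-0.87919973, -0.32697225,  0.34655011,  0.27107745],
       [-0.47604552,  0.57275613, -0.66733131,  0.5774625 ],
       [ 0.01971012, -0.75169114, -0.65922071,  0.66392781],
       [ 0.        ,  0.        ,  0.        ,  1.        ]])}
top {'K': array([[444.91219437,   0.        , 256.49220062],
       [  0.        , 444.91219437, 196.44904694],
       [  0.        ,   0.        ,   1.        ]]), 'distortion': array([0.0302748, 0.       , 0.       , 0.       , 0.       ]), 'pose': array([[-1.61521636e-03, -9.96345289e-01,  8.54017324e-02,
         4.54032195e-01],
       [-9.99969554e-01,  9.57288354e-04, -7.74430939e-03,
        -1.44770404e-02],
       [ 7.63425210e-03, -8.54116410e-02, -9.96316501e-01,
         1.51360737e+00],
       [ 0.00000000e+00,  0.00000000e+00,  0.00000000e+00,
         1.00000000e+00]])}
```

View pics/top0.png

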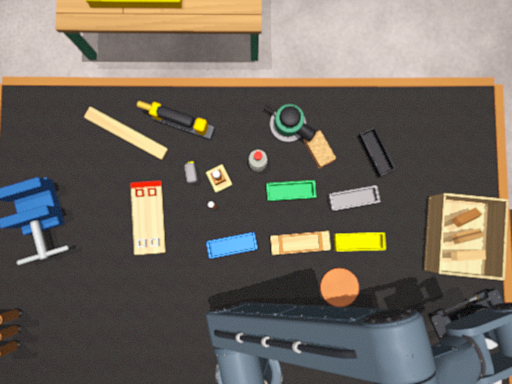

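View pics/side0.png

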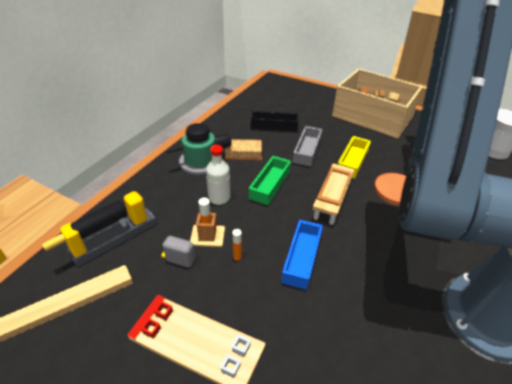

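```bash
cat > h.py <<'E'
from rig import *
import cv2,numpy as np
from scipy.spatial.transform import Rotation as R
C={n:calibration(n) for n in("side","top")}
def ray(n,uv):
    c=C[n]; p=cv2.undistortPoints(np.array(uv,float).reshape(-1,1,2),c["K"],c["distortion"]).reshape(-1,2)
    d=np.c_[p,np.ones(len(p))]@c["pose"][:3,:3].T
    return c["pose"][:3,3],d
def plane(n,uv,z):
    o,d=ray(n,uv); return o+d*((z-o[2])/d[:,2])[:,None]
def proj(n,P):
    c=C[n]; T=np.linalg.inv(c["pose"])
    return cv2.projectPoints(np.array(P,float).reshape(-1,1,3),cv2.Rodrigues(T[:3,:3])[0],T[:3,3],c["K"],c["distortion"])[0].reshape(-1,2)
def snap(n,name):
    im=camera(n); cv2.imwrite(f"pics/{name}.png",im[...,::-1]); return im
def crop(im,x0,y0,x1,y1,name,s=None):
    c=im[y0:y1,x0:x1,::-1]; s=s or int(min(800/(x1-x0),600/(y1-y0)))
    cv2.imwrite(f"pics/{name}.png",cv2.resize(c,None,fx=s,fy=s,interpolation=cv2.INTER_CUBIC)); return s
HSV={"blue":((100,120,60),(118,255,255)),"green":((60,120,50),(80,255,255)),"yellow":((25,150,100),(33,255,255)),
"grey":((0,0,90),(180,40,200))}
def blob(im,col,roi=None):
    h=cv2.cvtColor(im,cv2.COLOR_RGB2HSV); m=cv2.inRange(h,*HSV[col])
    if roi: k=np.zeros_like(m); x0,y0,x1,y1=roi; k[y0:y1,x0:x1]=255; m&=k
    cs,_=cv2.findContours(m,cv2.RETR_EXTERNAL,cv2.CHAIN_APPROX_NONE)
    return max(cs,key=cv2.contourArea).reshape(-1,2)
def rect(n,c,z):
    P=plane(n,c,z)[:,:2]; r=cv2.minAreaRect((P*1000).astype(np.float32)); (cx,cy),(w,hh),a=r
    if w<hh: w,hh,a=hh,w,a+90
    return np.round([cx,cy,w,hh,(a+90)%180-90],1)
E
python3 - <<'E'
from h import *
t=cv2.imread("pics/top0.png")[...,::-1].copy(); s=cv2.imread("pics/side0.png")[...,::-1].copy()
roiT={"blue":(195,220,265,265),"green":(262,175,320,205),"yellow":(330,228,390,256),"grey":(322,180,386,216)}
roiS={"blue":(270,210,330,295),"green":(240,150,300,210),"yellow":(330,130,380,180),"grey":(285,120,330,170)}
for c in roiT:
    for n,im,r in(("top",t,roiT),("side",s,roiS)):
        b=blob(im,c,r[c]); print(c,n,rect(n,b,.044), b.min(0),b.max(0))
crop(t,120,165,280,265,"c1"); crop(t,250,170,400,265,"c2")
crop(s,120,280,280,384,"c3"); crop(s,150,180,350,300,"c4")
for n,p in(("top",(147,217)),("top",(218,177)),("top",(258,160)),("top",(190,172)),("top",(300,243))): print(p,plane(n,[p],.0).round(3))
E
```

```text
blue top [420.9  56.5 165.4  60.9 -78.9] [206 232] [257 258]
blue side [418.8  69.  194.5  62.  -79. ] [281 219] [322 289]
green top [ 601.4 -139.7  165.4   62.   -86.5] [266 180] [316 200]
green side [ 594.7 -122.1  205.1   74.8  -86.3] [248 155] [290 205]
yellow top [ 431.7 -364.3  169.    61.4  -88.2] [334 232] [385 251]
yellow side [ 430.1 -344.8  212.7   66.9  -88.5] [338 136] [370 177]
grey top [ 576.3 -350.1  165.4   61.7  -79.7] [329 185] [380 210]
grey side [ 576.1 -347.2  173.2   60.9  -79.8] [293 126] [321 157]
(147, 217) [[0.514 0.345 0.   ]]
(218, 177) [[0.651 0.105 0.   ]]
(258, 160) [[ 0.71  -0.032  0.   ]]
(190, 172) [[0.668 0.201 0.   ]]
(300, 243) [[ 0.425 -0.173  0.   ]]
```

View pics/c1.png

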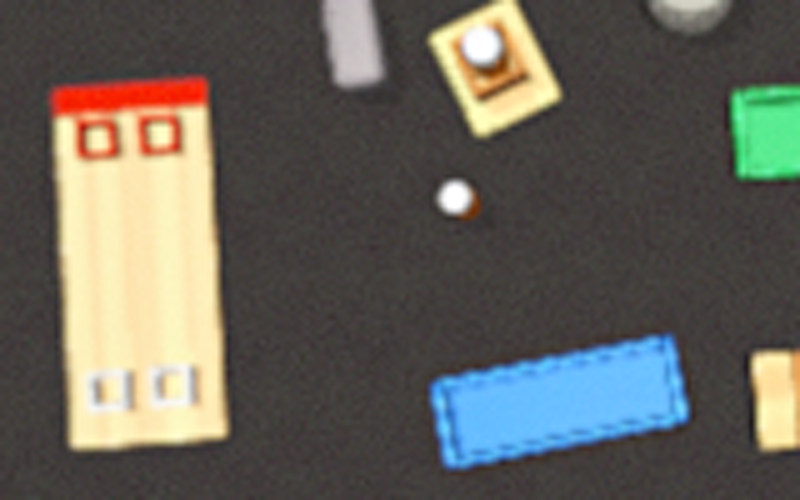

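View pics/c2.png

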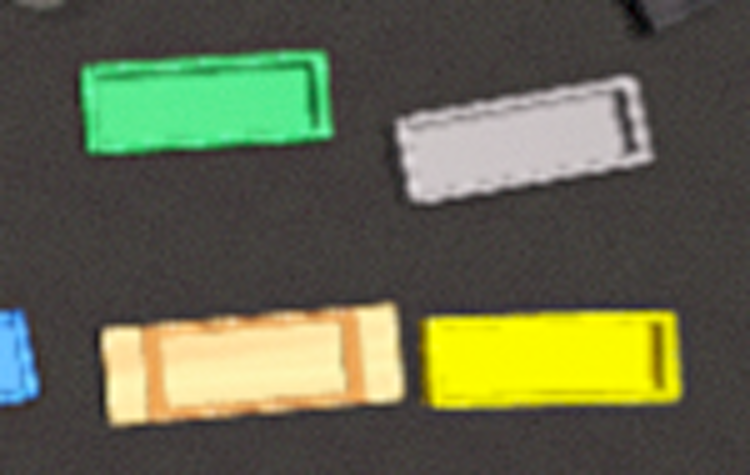

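View pics/c3.png

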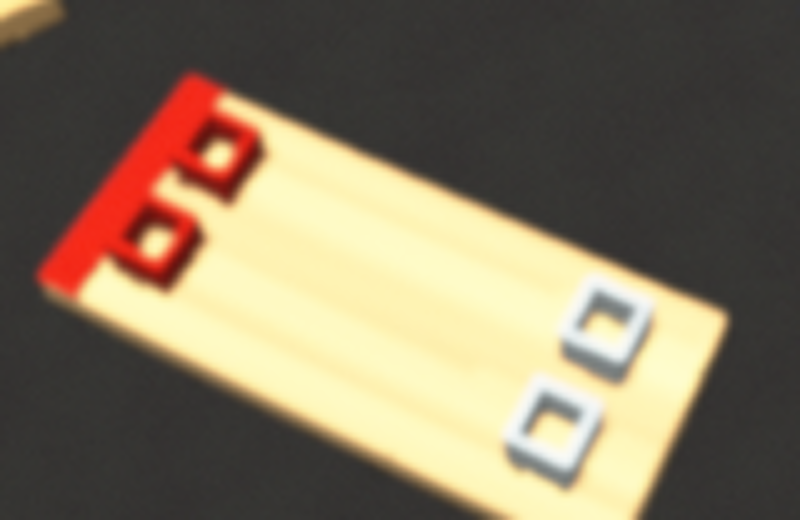

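View pics/c4.png

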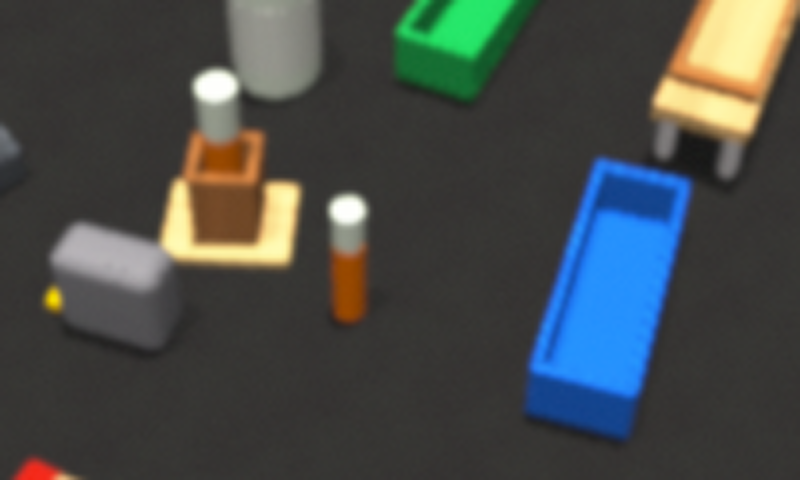

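```bash
cat >> h.py <<'E'
def un(pts,s,x0,y0): return (np.array(pts,float)+.5)/s-.5+[x0,y0]
E
python3 - <<'E'
from h import *
# base top view corners, board top 15mm
P=plane("top",un([(52,92),(207,78),(228,436),(70,450)],5,120,165),.015); print("base top",P.round(4)[:,:2],P.mean(0))
d=(P[0]+P[1]-P[2]-P[3]); print("yaw",np.degrees(np.arctan2(d[1],d[0])),np.linalg.norm(d)/2)
P=plane("top",un([(98,139),(161,135),(174,387),(111,390)],5,120,165),.035); print("sock top",P.round(4)[:,:2],P.mean(0))
d=(P[0]+P[1]-P[2]-P[3]); print("yaw",np.degrees(np.arctan2(d[1],d[0])),np.linalg.norm(d)/2)
P=plane("side",un([(157,235),(220,148),(607,318),(555,425)],5,120,280),.035); print("sock side",P.round(4)[:,:2],P.mean(0))
d=(P[0]+P[1]-P[2]-P[3]); print("yaw",np.degrees(np.arctan2(d[1],d[0])),np.linalg.norm(d)/2)
P=plane("top",un([(103,328),(397,303),(404,402),(110,425)],5,250,170),.052); print("frame top",P.round(4)[:,:2],P.mean(0))
d=(P[1]+P[2]-P[0]-P[3]); print("yaw",np.degrees(np.arctan2(d[1],d[0])),np.linalg.norm(d)/2)
t=cv2.imread("pics/top0.png")[...,::-1].copy(); s=cv2.imread("pics/side0.png")[...,::-1].copy()
print(crop(s,300,155,365,230,"c5"))
E
```

```text
base top [[0.6284 0.4006]
 [0.6379 0.2967]
 [0.3976 0.2786]
 [0.3887 0.3831]] [0.51315798 0.33971793 0.015     ]
yaw 4.2392100432749285 0.2407213409932225
sock top [[0.5947 0.364 ]
 [0.5973 0.3223]
 [0.4305 0.3106]
 [0.4286 0.3519]] [0.51276897 0.33720775 0.035     ]
yaw 4.087769425909818 0.16684877475564558
sock side [[0.5928 0.3689]
 [0.5956 0.3278]
 [0.4315 0.3139]
 [0.4273 0.3568]] [0.51178794 0.34186162 0.035     ]
yaw 4.503031741821742 0.16533805746457328
frame top [[ 0.452  -0.0705]
 [ 0.4681 -0.2633]
 [ 0.4037 -0.2668]
 [ 0.389  -0.0748]] [ 0.42818952 -0.1688282   0.052     ]
yaw -85.42892814735272 0.19299273066461456
8
```

View pics/c5.png

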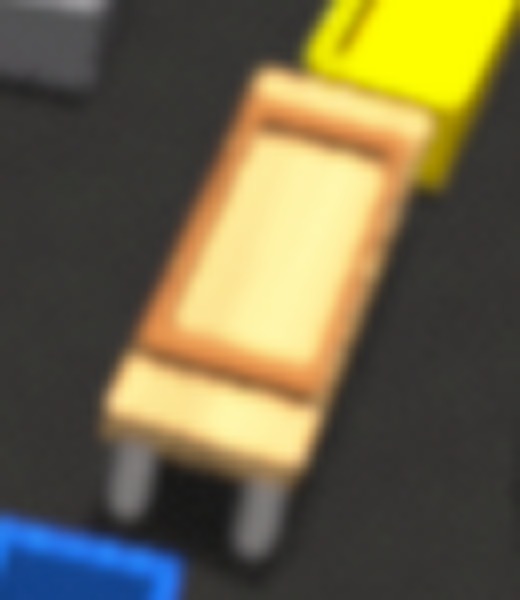

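```bash
cat >> h.py <<'E'
def down(yaw): # tool x at world yaw (deg), z down
    a=np.radians(yaw); x=np.array([np.cos(a),np.sin(a),0]); z=np.array([0,0,-1.]); return np.c_[x,np.cross(z,x),z]
def go(xyz,Rt,o=None):
    o=o or get_obs(); R0=R.from_quat(o["tool_rot"]); 
    d=R0.inv().apply(np.array(xyz)-o["position"])*100; rv=np.degrees((R0.inv()*R.from_matrix(Rt)).as_rotvec())
    print("off cm",d.round(2),"rot",rv.round(1)," rows",round(max(np.linalg.norm(d)/4.17,np.linalg.norm(rv)/7.16),1))
def st():
    o=get_obs(); r=R.from_quat(o["tool_rot"]).as_matrix(); print("t",round(o["time"],2),"p",o["position"].round(4),"yaw",np.degrees(np.arctan2(r[1,0],r[0,0])).round(2),"tilt",np.degrees(np.arccos(-r[2,2])).round(2),"F",o["ft_force"].round(1),"g",round(o["grip_width"]*1000,1),"q",o["q"].round(2))
E
python3 -c "
from h import *
st(); go([.428,-.169,.14],down(4.6))"
```

```text
t 0.1 p [ 0.2431 -0.575   0.2217] yaw -67.09 tilt 0.12 F [-0.9  0.4 -0.7] g 87.1 q [-1.35  0.53  1.43 -0.    1.18 -0.18]
off cm [-30.19 -32.83   8.24] rot [ -0.1   0.1 -71.7]  rows 10.9
```

Emit:
drive_tool:
  plan:
    - {"offset": [-2.5,-2.7,0],"delta_rot": [0,0,-6],"jaw": 8.7}
    - {"offset": [-5,-5.4,0],"delta_rot": [0,0,-12],"jaw": 8.7}
    - {"offset": [-7.5,-8.1,0],"delta_rot": [0,0,-18],"jaw": 8.7}
    - {"offset": [-10,-10.9,0],"delta_rot": [0,0,-24],"jaw": 8.7}
    - {"offset": [-12.5,-13.6,1],"delta_rot": [0,0,-30],"jaw": 8.7}
    - {"offset": [-15,-16.3,1],"delta_rot": [0,0,-36],"jaw": 8.7}
    - {"offset": [-17.5,-19,2],"delta_rot": [0,0,-42],"jaw": 8.7}
    - {"offset": [-20,-21.8,3],"delta_rot": [0,0,-48],"jaw": 8.7}
  squeeze: 30

```text
time: 0.77
position: [0.3667, -0.3052, 0.1925]
tool_rot: [0.987, -0.164, 0.0, 0.0]
ft_force: [-0.7, -0.3, -0.0]
grip_width: 0.0865
```

```bash
python3 -c "
from h import *
st(); go([.428,-.169,.14],down(4.6))"
```

```text
t 0.77 p [ 0.3667 -0.3052  0.1925] yaw -18.83 tilt 0.06 F [-0.7 -0.3 -0. ] g 86.5 q [-0.93  0.37  1.83  0.    0.94 -0.6 ]
off cm [  1.4  -14.87   5.25] rot [  0.   -0.  -23.4]  rows 3.8
```

Emit:
drive_tool:
  plan:
    - {"offset": [0.3,-3,1],"delta_rot": [0,0,-5],"jaw": 8.7}
    - {"offset": [0.6,-6,2],"delta_rot": [0,0,-10],"jaw": 8.7}
    - {"offset": [0.9,-9,3],"delta_rot": [0,0,-15],"jaw": 8.7}
    - {"offset": [1.2,-12,4],"delta_rot": [0,0,-20],"jaw": 8.7}
    - {"offset": [1.4,-14.9,5.2],"delta_rot": [0,0,-23.4],"jaw": 8.7}
    - {"offset": [1.4,-14.9,5.2],"delta_rot": [0,0,-23.4],"jaw": 8.7}
    - {"offset": [1.4,-14.9,5.2],"delta_rot": [0,0,-23.4],"jaw": 8.7}
    - {"offset": [1.4,-14.9,5.2],"delta_rot": [0,0,-23.4],"jaw": 8.7}

```text
time: 1.43
position: [0.4285, -0.1708, 0.1406]
tool_rot: [0.999, 0.038, 0.0, 0.0]
ft_force: [-0.1, -0.6, -0.7]
grip_width: 0.0869
```

```bash
python3 -c "
from h import *
st(); go([.428,-.169,.027],down(4.6))
s=snap('side','s1'); crop(s,230,100,430,260,'s1c')"
```

```text
t 1.43 p [ 0.4285 -0.1708  0.1406] yaw 4.31 tilt 0.04 F [-0.1 -0.6 -0.7] g 86.9 q [-0.62  0.45  1.92 -0.    0.78 -0.7 ]
off cm [-0.04 -0.19 11.36] rot [ 0.  -0.  -0.3]  rows 2.7
```

View pics/s1c.png

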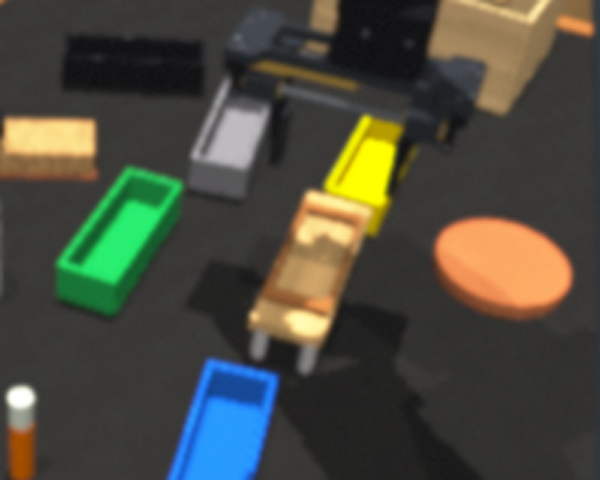

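```bash
python3 -c "
from h import *
p=np.array([.4285,-.1708,.1406]); j=np.array([np.cos(.075),np.sin(.075),0])*.045
print((proj('side',[p,p+j,p-j,[.428,-.169,.046]])-[230,100])*3)"
```

```text
[[332.35172031 173.26954404]
 [279.78229422 159.30440668]
 [386.12756228 187.651707  ]
 [314.11279265 262.37167175]]
```

```bash
python3 -c "
from h import *
P=plane('side',un([(105,408),(305,465),(262,66),(436,118)],8,300,155),.052); print(P.round(4),P.mean(0))"
```

```text
[[ 0.451  -0.0689  0.052 ]
 [ 0.3886 -0.0754  0.052 ]
 [ 0.4684 -0.2615  0.052 ]
 [ 0.405  -0.2636  0.052 ]] [ 0.42824709 -0.16734414  0.052     ]
```

Emit:
drive_tool:
  plan:
    - {"offset": [0,-0.1,3],"delta_rot": [0,0,0],"jaw": 8.7}
    - {"offset": [0,-0.1,6],"delta_rot": [0,0,0],"jaw": 8.7}
    - {"offset": [0,-0.1,8.5],"delta_rot": [0,0,0],"jaw": 8.7}
    - {"offset": [0,-0.1,10.5],"delta_rot": [0,0,0],"jaw": 8.7}
    - {"offset": [0,-0.1,11.4],"delta_rot": [0,0,-0.3],"jaw": 8.7}
    - {"offset": [0,-0.1,11.4],"delta_rot": [0,0,-0.3],"jaw": 6.5}
    - {"offset": [0,-0.1,11.4],"delta_rot": [0,0,-0.3],"jaw": 5}
    - {"offset": [0,-0.1,11.4],"delta_rot": [0,0,-0.3],"jaw": 5}

```text
time: 2.15
position: [0.4288, -0.1704, 0.0276]
tool_rot: [0.999, 0.04, 0.001, 0.001]
ft_force: [-0.6, -0.5, 0.3]
grip_width: 0.0742
```

```bash
python3 -c "
from h import *
st()"
```

```text
t 2.15 p [ 0.4288 -0.1704  0.0276] yaw 4.55 tilt 0.13 F [-0.6 -0.5  0.3] g 74.2 q [-0.62  0.68  1.99 -0.    0.48 -0.7 ]
```

Emit:
drive_tool:
  plan:
    - {"offset": [0,0,0],"delta_rot": [0,0,0],"jaw": 5}
    - {"offset": [0,0,0],"delta_rot": [0,0,0],"jaw": 5}
    - {"offset": [0,0,0],"delta_rot": [0,0,0],"jaw": 5}
    - {"offset": [0,0,0],"delta_rot": [0,0,0],"jaw": 5}
    - {"offset": [0,0,-1],"delta_rot": [0,0,0],"jaw": 5}
    - {"offset": [0,0,-3],"delta_rot": [0,0,0],"jaw": 5}
    - {"offset": [0,0,-6],"delta_rot": [0,0,0],"jaw": 5}
    - {"offset": [0,0,-9],"delta_rot": [0,0,0],"jaw": 5}
  squeeze: 35

```text
time: 2.82
position: [0.4271, -0.1685, 0.1169]
tool_rot: [0.999, 0.04, -0.001, -0.001]
ft_force: [1.0, -0.4, -3.1]
grip_width: 0.0594
```

```bash
python3 -c "
from h import *
st();go([.5125,.339,.12],down(94.3))"
```

```text
t 2.82 p [ 0.4271 -0.1685  0.1169] yaw 4.61 tilt 0.19 F [ 1.  -0.4 -3.1] g 59.4 q [-0.62  0.49  1.94  0.    0.72 -0.7 ]
off cm [ 12.59 -49.9   -0.23] rot [ -0.2   0.  -89.7]  rows 12.5
```

Emit:
drive_tool:
  plan:
    - {"offset": [0.3,-1.2,-1],"delta_rot": [0,0,-2],"jaw": 5}
    - {"offset": [1,-4,-2.5],"delta_rot": [0,0,-7],"jaw": 5}
    - {"offset": [1.8,-7,-4],"delta_rot": [0,0,-13],"jaw": 5}
    - {"offset": [2.5,-10,-4],"delta_rot": [0,0,-19],"jaw": 5}
    - {"offset": [3.3,-13,-4],"delta_rot": [0,0,-25],"jaw": 5}
    - {"offset": [4,-16,-4],"delta_rot": [0,0,-30],"jaw": 5}
    - {"offset": [4.8,-19,-4],"delta_rot": [0,0,-36],"jaw": 5}
    - {"offset": [5.5,-22,-4],"delta_rot": [0,0,-42],"jaw": 5}

```text
time: 3.48
position: [0.4648, 0.0561, 0.1565]
tool_rot: [0.917, 0.398, -0.0, -0.0]
ft_force: [0.0, -1.2, -2.7]
grip_width: 0.0596
```

```bash
python3 -c "
from h import *
st();go([.5125,.339,.12],down(94.3))"
```

```text
t 3.48 p [0.4648 0.0561 0.1565] yaw 46.91 tilt 0.03 F [ 0.  -1.2 -2.7] g 59.6 q [-0.12  0.42  1.88  0.    0.83 -0.94]
off cm [ 23.92 -15.84   3.65] rot [ -0.    0.  -47.4]  rows 6.9
```

Emit:
drive_tool:
  plan:
    - {"offset": [3.3,-2.2,0],"delta_rot": [0,0,-6.5],"jaw": 5}
    - {"offset": [6.6,-4.4,0],"delta_rot": [0,0,-13],"jaw": 5}
    - {"offset": [9.9,-6.6,0],"delta_rot": [0,0,-19.5],"jaw": 5}
    - {"offset": [13.2,-8.8,0.5],"delta_rot": [0,0,-26],"jaw": 5}
    - {"offset": [16.5,-11,1],"delta_rot": [0,0,-32.5],"jaw": 5}
    - {"offset": [19.5,-13,2],"delta_rot": [0,0,-39],"jaw": 5}
    - {"offset": [22,-14.6,3],"delta_rot": [0,0,-44],"jaw": 5}
    - {"offset": [23.9,-15.8,4],"delta_rot": [0,0,-47.4],"jaw": 5}

```text
time: 4.15
position: [0.514, 0.3396, 0.1158]
tool_rot: [0.68, 0.733, 0.0, -0.0]
ft_force: [-0.3, 0.2, -3.0]
grip_width: 0.0599
```

```bash
python3 -c "
from h import *
st();go([.5125,.339,.085],down(94.3))"
```

```text
t 4.15 p [0.514  0.3396 0.1158] yaw 94.36 tilt 0.04 F [-0.3  0.2 -3. ] g 59.9 q [ 0.4   0.65  1.55  0.    0.95 -1.25]
off cm [-0.05 -0.16  3.08] rot [-0.  -0.   0.1]  rows 0.7
```

Emit:
drive_tool:
  plan:
    - {"offset": [0,-0.1,1],"delta_rot": [0,0,0],"jaw": 5}
    - {"offset": [0,-0.1,2],"delta_rot": [0,0,0],"jaw": 5}
    - {"offset": [0,-0.1,3],"delta_rot": [0,0,0],"jaw": 5}
    - {"offset": [0,-0.1,4],"delta_rot": [0,0,0],"jaw": 5}
    - {"offset": [0,-0.1,4],"delta_rot": [0,0,0],"jaw": 5}
    - {"offset": [0,-0.1,4],"delta_rot": [0,0,0],"jaw": 5}
    - {"offset": [0,-0.1,4],"delta_rot": [0,0,0],"jaw": 5}
    - {"offset": [0,-0.1,4],"delta_rot": [0,0,0],"jaw": 5}

```text
time: 4.82
position: [0.5144, 0.3362, 0.0773]
tool_rot: [0.682, 0.731, 0.001, 0.0]
ft_force: [-0.4, -0.2, -3.3]
grip_width: 0.0595
```

```bash
python3 -c "
from h import *
st();s=snap('side','s2');t=snap('top','t2'); print(crop(s,110,240,310,384,'s2c'),crop(t,110,160,190,270,'t2c'))"
```

```text
t 4.82 p [0.5144 0.3362 0.0773] yaw 93.95 tilt 0.09 F [-0.4 -0.2 -3.3] g 59.5 q [ 0.4   0.7   1.57 -0.    0.86 -1.24]
4 5
```

View pics/s2c.png

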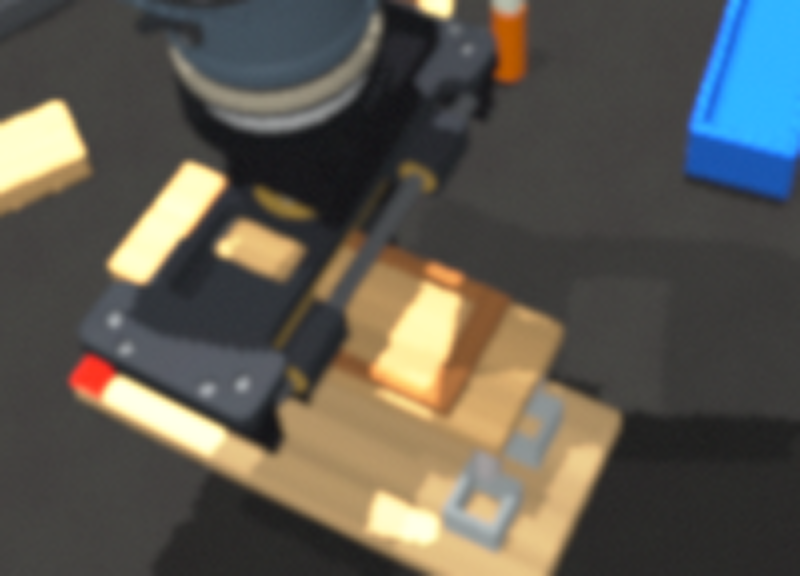

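View pics/t2c.png

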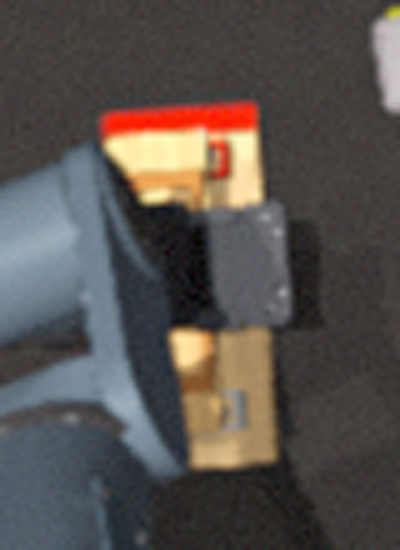

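```bash
python3 -c "
from h import *
st()
P=plane('side',un([(564,324),(502,446),(190,162),(108,266)],4,110,240),.1025); print(P.round(4)[:,:2],P.mean(0)); 
d=P[2]+P[3]-P[0]-P[1]; print(np.degrees(np.arctan2(d[1],d[0])),np.linalg.norm(d)/2, np.linalg.norm(P[0]-P[1]),np.linalg.norm(P[2]-P[3]))
Q=plane('side',un([(620,418),(70,378)],4,110,240),.015);print(Q)
S=plane('side',un([(483,497),(537,425)],4,110,240),.035);print('sockets side again',S)
"
```

```text
t 4.92 p [0.5143 0.3364 0.0774] yaw 93.98 tilt 0.09 F [ 0.2  0.2 -4. ] g 59.6 q [ 0.4   0.7   1.57  0.    0.86 -1.24]
[[0.4204 0.2995]
 [0.4156 0.3583]
 [0.6092 0.3129]
 [0.6052 0.3737]] [0.51258686 0.33608919 0.1025    ]
4.342335896493698 0.18974418277647848 0.058955422340417105 0.06095846195146339
[[0.39747876 0.28594244 0.015     ]
 [0.63209134 0.39778775 0.015     ]]
sockets side again [[0.42830062 0.35589642 0.035     ]
 [0.42442339 0.31584104 0.035     ]]
```

```bash
python3 -c "
from h import *
F=plane('top',un([(206,150),(213,350)],5,110,160),.1025);print(F)
B=plane('top',un([(258,103),(277,463)],5,110,160),.015);print(B)
L=plane('top',un([(102,117)],5,110,160),.015);print(L)
E=plane('top',un([(150,133)],5,110,160),.1025);print('red end edge',E)
S=plane('top',un([(217,159),(233,410)],5,110,160),.035);print('sock',S)
def lat(p):
  a=np.radians(4.3); n=np.array([-np.sin(a),np.cos(a)]); return (p[:,:2]-[.5125,.339])@n
print(lat(F),lat(B),lat(S),lat(L))
"
```

```text
[[0.59714611 0.31024526 0.1025    ]
 [0.4704352  0.30344505 0.1025    ]]
[[0.63793794 0.2959769  0.015     ]
 [0.39623389 0.2792081  0.015     ]]
[[0.62844064 0.40058001 0.015     ]]
red end edge [[0.60802198 0.34583178 0.1025    ]]
sock [[0.59796795 0.31838451 0.035     ]
 [0.4317643  0.30476563 0.035     ]]
[-0.03502046 -0.0323009 ] [-0.05230717 -0.05090611] [-0.02696574 -0.02808455] [0.05271359]
```

Emit:
drive_tool:
  plan:
    - {"offset": [0.4,-0.05,0],"delta_rot": [0,0,-0.2],"jaw": 5}
    - {"offset": [0.4,-0.05,0],"delta_rot": [0,0,-0.2],"jaw": 5}
    - {"offset": [0.4,-0.05,0.4],"delta_rot": [0,0,-0.2],"jaw": 5}
    - {"offset": [0.4,-0.05,0.8],"delta_rot": [0,0,-0.2],"jaw": 5}
    - {"offset": [0.4,-0.05,1.2],"delta_rot": [0,0,-0.2],"jaw": 5}
    - {"offset": [0.4,-0.05,1.4],"delta_rot": [0,0,-0.2],"jaw": 5}
    - {"offset": [0.4,-0.05,1.6],"delta_rot": [0,0,-0.2],"jaw": 5}
    - {"offset": [0.4,-0.05,1.8],"delta_rot": [0,0,-0.2],"jaw": 5}

```text
time: 5.58
position: [0.5128, 0.3404, 0.0581]
tool_rot: [0.681, 0.733, -0.0, -0.0]
ft_force: [-0.2, -0.1, -2.5]
grip_width: 0.0598
```

```bash
python3 -c "
from h import *
st();print(get_obs()['moment']);s=snap('side','s3'); print(crop(s,110,240,310,384,'s3c'))"
```

```text
t 5.58 p [0.5128 0.3404 0.0581] yaw 94.21 tilt 0.02 F [-0.2 -0.1 -2.5] g 59.8 q [ 0.4   0.73  1.58  0.    0.83 -1.24]
[ 0.10810122 -0.17112577 -0.01938861]
4
```

View pics/s3c.png

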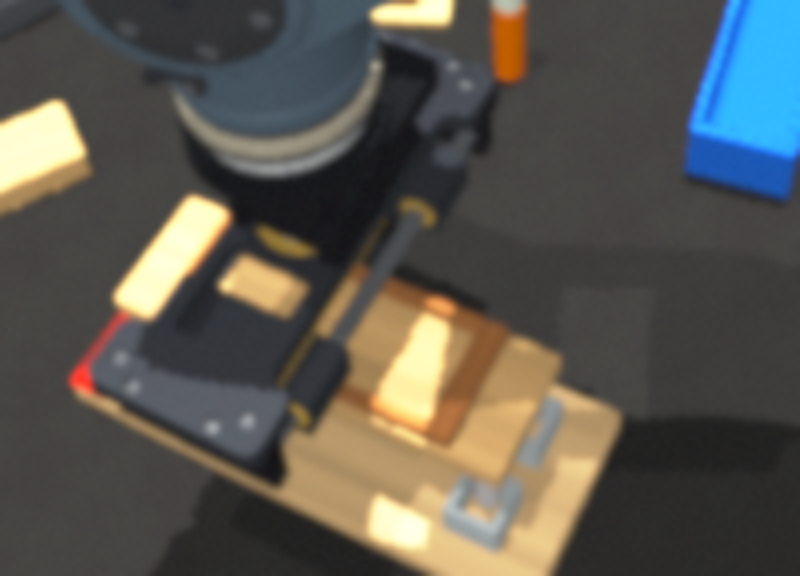

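Emit:
drive_tool:
  plan:
    - {"offset": [0,0,0.3],"delta_rot": [0,0,0],"jaw": 5}
    - {"offset": [0,0,0.6],"delta_rot": [0,0,0],"jaw": 5}
    - {"offset": [0,0,0.9],"delta_rot": [0,0,0],"jaw": 5}
    - {"offset": [0,0,1.1],"delta_rot": [0,0,0],"jaw": 5}
    - {"offset": [0,0,1.3],"delta_rot": [0,0,0],"jaw": 5}
    - {"offset": [0,0,1.4],"delta_rot": [0,0,0],"jaw": 5}
    - {"offset": [0,0,1.5],"delta_rot": [0,0,0],"jaw": 5}
    - {"offset": [0,0,1.5],"delta_rot": [0,0,0],"jaw": 5}

```text
time: 6.3
position: [0.5128, 0.3404, 0.0434]
tool_rot: [0.681, 0.733, -0.0, -0.0]
ft_force: [-0.4, -0.7, -2.9]
grip_width: 0.0599
```

```bash
python3 -c "
from h import *
st();print(get_obs()['moment'])"
```

```text
t 6.3 p [0.5128 0.3404 0.0434] yaw 94.21 tilt 0.01 F [-0.4 -0.7 -2.9] g 59.9 q [ 0.4   0.75  1.58 -0.    0.8  -1.24]
[ 0.13153206 -0.15155454 -0.01292611]
```

Emit:
drive_tool:
  plan:
    - {"offset": [0,0,0.1],"delta_rot": [0,0,0],"jaw": 8.7}
    - {"offset": [0,0,0.1],"delta_rot": [0,0,0],"jaw": 8.7}
    - {"offset": [0,0,0.1],"delta_rot": [0,0,0],"jaw": 8.7}
    - {"offset": [0,0,0.1],"delta_rot": [0,0,0],"jaw": 8.7}
    - {"offset": [0,0,-2],"delta_rot": [0,0,0],"jaw": 8.7}
    - {"offset": [0,0,-5],"delta_rot": [0,0,0],"jaw": 8.7}
    - {"offset": [0,0,-8.5],"delta_rot": [0,0,0],"jaw": 8.7}
    - {"offset": [0,0,-12.5],"delta_rot": [0,0,0],"jaw": 8.7}

```text
time: 6.97
position: [0.5118, 0.3399, 0.1687]
tool_rot: [0.681, 0.733, -0.002, -0.001]
ft_force: [1.2, 0.4, 0.6]
grip_width: 0.0867
```

```bash
python3 -c "
from h import *
st();s=snap('side','s4');t=snap('top','t4'); print(crop(s,110,240,310,384,'s4c'))
for c,z in (('blue',(195,210,270,270)),('green',(250,165,330,220))): print(c,rect('top',blob(t,c,z),.044))
go([.4215,.056,.15],down(11))"
```

```text
t 6.97 p [0.5118 0.3399 0.1687] yaw 94.2 tilt 0.19 F [1.2 0.4 0.6] g 86.7 q [ 0.4   0.58  1.51  0.    1.06 -1.24]
4
blue [420.5  56.8 165.1  61.4 -79.3]
green [ 601.4 -139.6  165.2   62.   -86.5]
off cm [-27.89 -11.72   2.29] rot [ 0.5 -0.8 83.2]  rows 11.6
```

View pics/s4c.png

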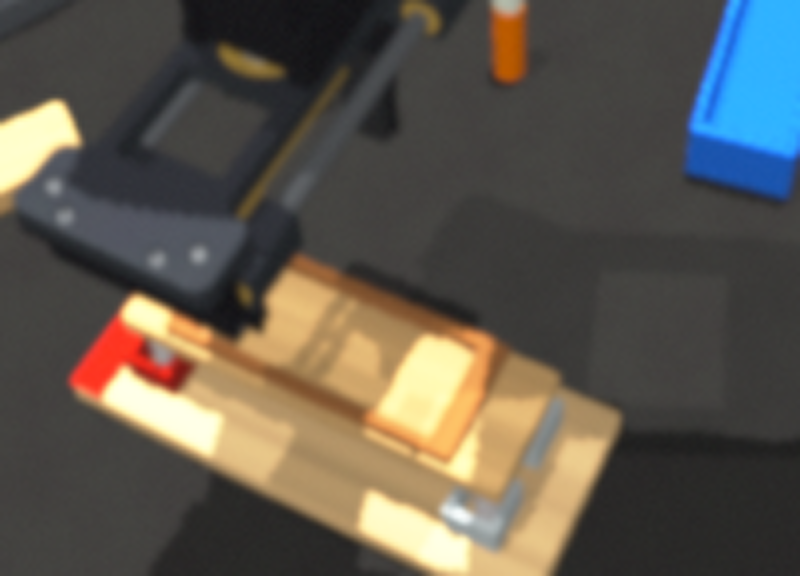

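View pics/t4.png

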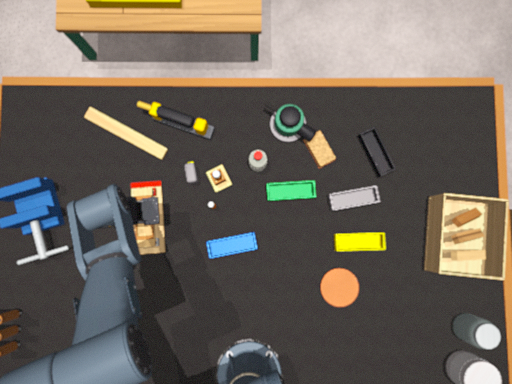

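Emit:
drive_tool:
  plan:
    - {"offset": [-3.4,-1.4,0],"delta_rot": [0,0,7],"jaw": 8.7}
    - {"offset": [-6.8,-2.9,0],"delta_rot": [0,0,14],"jaw": 8.7}
    - {"offset": [-10.2,-4.3,0],"delta_rot": [0,0,21],"jaw": 8.7}
    - {"offset": [-13.6,-5.7,0],"delta_rot": [0,0,28],"jaw": 8.7}
    - {"offset": [-17,-7.1,0],"delta_rot": [0,0,35],"jaw": 8.7}
    - {"offset": [-20.4,-8.6,0],"delta_rot": [0,0,42],"jaw": 8.7}
    - {"offset": [-23.8,-10,0],"delta_rot": [0,0,49],"jaw": 8.7}
    - {"offset": [-26,-11,0],"delta_rot": [0,0,56],"jaw": 8.7}

```text
time: 7.73
position: [0.4207, 0.0709, 0.1685]
tool_rot: [0.946, 0.324, -0.001, 0.0]
ft_force: [0.0, -0.6, 0.2]
grip_width: 0.0864
```

```bash
python3 -c "
from h import *
st();go([.4205,.0575,.060],down(10.9))"
```

```text
t 7.73 p [0.4207 0.0709 0.1685] yaw 37.81 tilt 0.06 F [ 0.  -0.6  0.2] g 86.4 q [-0.1   0.36  1.97 -0.    0.82 -0.76]
off cm [-0.82  1.05 10.85] rot [ 0.   0.1 26.9]  rows 3.8
```

Emit:
drive_tool:
  plan:
    - {"offset": [-0.3,0.4,2],"delta_rot": [0,0,7],"jaw": 8.7}
    - {"offset": [-0.6,0.8,4],"delta_rot": [0,0,14],"jaw": 8.7}
    - {"offset": [-0.8,1.05,7],"delta_rot": [0,0,21],"jaw": 8.7}
    - {"offset": [-0.8,1.05,10],"delta_rot": [0,0,26.9],"jaw": 8.7}
    - {"offset": [-0.8,1.05,13],"delta_rot": [0,0,26.9],"jaw": 8.7}
    - {"offset": [-0.8,1.05,15],"delta_rot": [0,0,26.9],"jaw": 8.7}
    - {"offset": [-0.8,1.05,15.7],"delta_rot": [0,0,26.9],"jaw": 7}
    - {"offset": [-0.8,1.05,15.7],"delta_rot": [0,0,26.9],"jaw": 4.5}
  squeeze: 25

```text
time: 8.4
position: [0.4216, 0.0599, 0.0102]
tool_rot: [0.995, 0.098, -0.002, -0.0]
ft_force: [-0.9, -0.2, -0.3]
grip_width: 0.0799
```

Emit:
drive_tool:
  plan:
    - {"offset": [0,0,0],"delta_rot": [0,0,0],"jaw": 4.5}
    - {"offset": [0,0,0],"delta_rot": [0,0,0],"jaw": 4.5}
    - {"offset": [0,0,0],"delta_rot": [0,0,0],"jaw": 4.5}
    - {"offset": [0,0,0],"delta_rot": [0,0,0],"jaw": 4.5}
    - {"offset": [0,0,0],"delta_rot": [0,0,0],"jaw": 4.5}
    - {"offset": [0,0,-1],"delta_rot": [0,0,0],"jaw": 4.5}
    - {"offset": [0,0,-3],"delta_rot": [0,0,0],"jaw": 4.5}
    - {"offset": [0,0,-6],"delta_rot": [0,0,0],"jaw": 4.5}

```text
time: 9.07
position: [0.4213, 0.0599, 0.0711]
tool_rot: [0.995, 0.098, -0.002, -0.0]
ft_force: [0.9, 0.2, -2.6]
grip_width: 0.056
```

```bash
python3 -c "
from h import *
st();s=snap('side','s5'); print(crop(s,200,120,400,270,'s5c'));go([.528,.341,.16],down(94.3))"
```

```text
t 9.07 p [0.4213 0.0599 0.0711] yaw 11.29 tilt 0.22 F [ 0.9  0.2 -2.6] g 56.0 q [-0.12  0.56  2.05  0.    0.53 -0.32]
4
off cm [ 15.75 -25.51  -8.36] rot [  0.3  -0.2 -83. ]  rows 11.6
```

View pics/s5c.png

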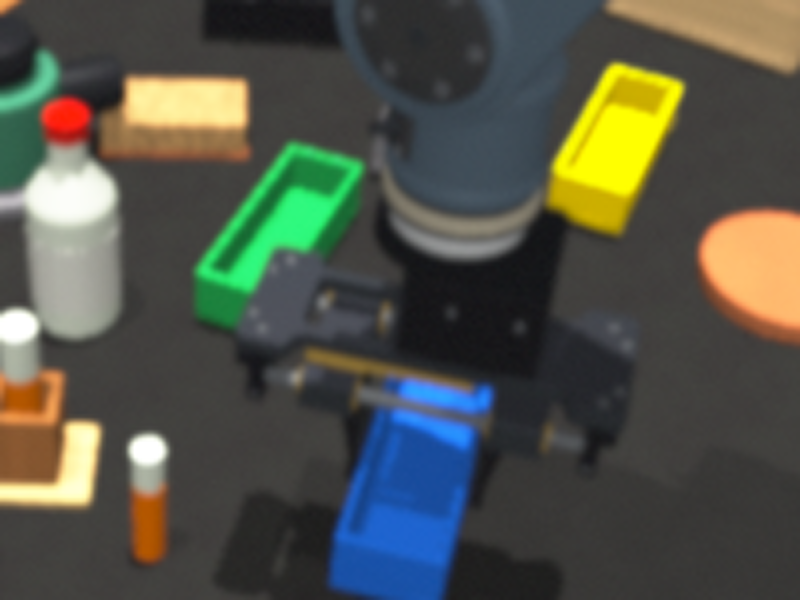

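Emit:
drive_tool:
  plan:
    - {"offset": [0,0,-3],"delta_rot": [0,0,-5],"jaw": 4.5}
    - {"offset": [1.5,-2.5,-6],"delta_rot": [0,0,-12],"jaw": 4.5}
    - {"offset": [3.3,-5.5,-8.4],"delta_rot": [0,0,-19],"jaw": 4.5}
    - {"offset": [5.1,-8.5,-8.4],"delta_rot": [0,0,-26],"jaw": 4.5}
    - {"offset": [6.9,-11.5,-8.4],"delta_rot": [0,0,-33],"jaw": 4.5}
    - {"offset": [8.7,-14.5,-8.4],"delta_rot": [0,0,-40],"jaw": 4.5}
    - {"offset": [10.5,-17.5,-8.4],"delta_rot": [0,0,-47],"jaw": 4.5}
    - {"offset": [12.3,-20.3,-8.4],"delta_rot": [0,0,-54],"jaw": 4.5}

```text
time: 9.78
position: [0.5031, 0.285, 0.1558]
tool_rot: [0.84, 0.542, 0.0, 0.0]
ft_force: [0.2, -0.1, -2.3]
grip_width: 0.0557
```

```bash
python3 -c "
from h import *
st();go([.525,.341,.11],down(94.3))"
```

```text
t 9.78 p [0.5031 0.285  0.1558] yaw 65.7 tilt 0.03 F [ 0.2 -0.1 -2.3] g 55.7 q [ 0.32  0.55  1.62  0.    0.97 -0.82]
off cm [ 6.   -0.3   4.59] rot [  0.   -0.  -28.6]  rows 4.0
```

Emit:
drive_tool:
  plan:
    - {"offset": [1.5,0,0],"delta_rot": [0,0,-6.5],"jaw": 4.5}
    - {"offset": [3,0,1],"delta_rot": [0,0,-13],"jaw": 4.5}
    - {"offset": [4.5,-0.2,2],"delta_rot": [0,0,-19],"jaw": 4.5}
    - {"offset": [5.5,-0.3,3],"delta_rot": [0,0,-25],"jaw": 4.5}
    - {"offset": [6,-0.3,4],"delta_rot": [0,0,-28.6],"jaw": 4.5}
    - {"offset": [6,-0.3,4.6],"delta_rot": [0,0,-28.6],"jaw": 4.5}
    - {"offset": [6,-0.3,4.6],"delta_rot": [0,0,-28.6],"jaw": 4.5}
    - {"offset": [6,-0.3,4.6],"delta_rot": [0,0,-28.6],"jaw": 4.5}

```text
time: 10.45
position: [0.5249, 0.3382, 0.1092]
tool_rot: [0.683, 0.73, -0.001, -0.0]
ft_force: [-0.0, 0.5, -2.3]
grip_width: 0.0558
```

```bash
python3 -c "
from h import *
st();s=snap('side','s6');t=snap('top','t6'); print(crop(s,110,220,310,370,'s6c'),crop(t,110,160,190,270,'t6c'))"
```

```text
t 10.45 p [0.5249 0.3382 0.1092] yaw 93.82 tilt 0.1 F [-0.   0.5 -2.3] g 55.8 q [ 0.39  0.67  1.53 -0.    0.95 -1.24]
4 5
```

View pics/s6c.png

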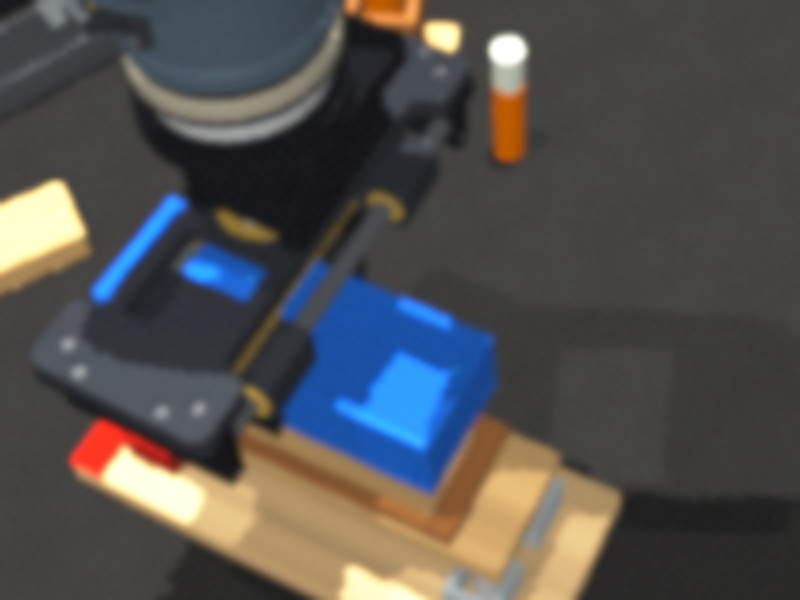

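View pics/t6c.png

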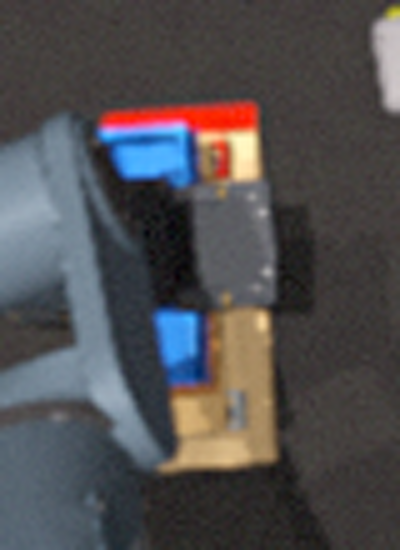

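```bash
cat >> h.py <<'E'
BC=np.array([.5122,.340]); BY=4.3
def inb(P):
    a=np.radians(BY); P=np.atleast_2d(P)[:,:2]-BC; return np.c_[P@[np.cos(a),np.sin(a)],P@[-np.sin(a),np.cos(a)]]
def w(x,y=0):
    a=np.radians(BY); return BC+[x*np.cos(a)-y*np.sin(a),x*np.sin(a)+y*np.cos(a)]
E
python3 -c "
from h import *
P=plane('side',un([(497,343),(428,440),(182,197),(93,298)],4,110,220),.1422);print(inb(P),inb(P).mean(0))
P=plane('top',un([(150,126),(195,140),(205,370),(185,383)],5,110,160),.1422);print(inb(P))
print('side base edge',inb(plane('side',un([(497,343)],4,110,220),.1422)))
# frame lip/ deck near end now
P=plane('side',un([(560,455),(497,575)],4,110,220),.067);print('deck end side',inb(P))
P=plane('top',un([(190,437),(258,103),(277,463)],5,110,160),.067);print('deck top',inb(P))
print(inb(get_obs()['position'][None]))
"
```

```text
[[-0.06785883 -0.02641688]
 [-0.06304767  0.02280115]
 [ 0.08930657 -0.03204253]
 [ 0.09232936  0.02709949]] [ 0.01268235 -0.00213969]
[[ 0.09525132 -0.01139053]
 [ 0.08448444 -0.03846149]
 [-0.05732943 -0.03666941]
 [-0.06429318 -0.02410004]]
side base edge [[-0.06785883 -0.02641688]]
deck end side [[-0.09527514 -0.02861944]
 [-0.0944089   0.03080661]]
deck top [[-0.09799752 -0.00759612]
 [ 0.11491215 -0.06359047]
 [-0.11896196 -0.06223802]]
[[ 0.01336955 -0.0026081 ]]
```

Emit:
drive_tool:
  plan:
    - {"offset": [0.25,0.05,0],"delta_rot": [0,0,-0.4],"jaw": 4.5}
    - {"offset": [0.25,0.05,0.5],"delta_rot": [0,0,-0.4],"jaw": 4.5}
    - {"offset": [0.25,0.05,1],"delta_rot": [0,0,-0.4],"jaw": 4.5}
    - {"offset": [0.25,0.05,1.5],"delta_rot": [0,0,-0.4],"jaw": 4.5}
    - {"offset": [0.25,0.05,2],"delta_rot": [0,0,-0.4],"jaw": 4.5}
    - {"offset": [0.25,0.05,2.3],"delta_rot": [0,0,-0.4],"jaw": 4.5}
    - {"offset": [0.25,0.05,2.6],"delta_rot": [0,0,-0.4],"jaw": 4.5}
    - {"offset": [0.25,0.05,2.8],"delta_rot": [0,0,-0.4],"jaw": 4.5}

```text
time: 11.22
position: [0.5257, 0.3413, 0.0816]
tool_rot: [0.68, 0.733, -0.0, -0.0]
ft_force: [-3.4, -2.0, 12.7]
grip_width: 0.0559
```

```bash
python3 -c "
from h import *
st();print(inb(get_obs()['position'][None]))"
```

```text
t 11.22 p [0.5257 0.3413 0.0816] yaw 94.31 tilt 0.05 F [-3.4 -2.  12.7] g 55.9 q [ 0.4   0.71  1.54  0.    0.9  -1.25]
[[0.01358567 0.00023443]]
```

Emit:
drive_tool:
  plan:
    - {"offset": [0,0,0],"delta_rot": [0,0,0],"jaw": 8.7}
    - {"offset": [0,0,0],"delta_rot": [0,0,0],"jaw": 8.7}
    - {"offset": [0,0,0],"delta_rot": [0,0,0],"jaw": 8.7}
    - {"offset": [0,0,0],"delta_rot": [0,0,0],"jaw": 8.7}
    - {"offset": [0,0,-2],"delta_rot": [0,0,0],"jaw": 8.7}
    - {"offset": [0,0,-5],"delta_rot": [0,0,0],"jaw": 8.7}
    - {"offset": [0,0,-8],"delta_rot": [0,0,0],"jaw": 8.7}
    - {"offset": [0,0,-11],"delta_rot": [0,0,0],"jaw": 8.7}

```text
time: 11.88
position: [0.5257, 0.3412, 0.1925]
tool_rot: [0.68, 0.733, -0.0, -0.0]
ft_force: [0.5, -0.5, 1.0]
grip_width: 0.0866
```

```bash
python3 -c "
from h import *
st();s=snap('side','s7');t=snap('top','t7'); print(crop(s,110,220,310,370,'s7c'))
for c,z in (('green',(250,165,330,220)),('yellow',(325,220,395,265)),('grey',(322,175,386,220))): print(c,rect('top',blob(t,c,z),.044))
go([.4317,-.367,.15],down(1.8))
go([.601,-.141,.15],down(3.5))"
```

```text
t 11.88 p [0.5257 0.3412 0.1925] yaw 94.31 tilt 0.04 F [ 0.5 -0.5  1. ] g 86.6 q [ 0.4   0.56  1.46  0.    1.12 -1.25]
4
green [ 601.4 -139.7  164.9   62.   -86.5]
yellow [ 431.6 -364.3  169.    61.2  -88.2]
grey [ 576.2 -350.2  165.7   62.1  -79.9]
off cm [-70.08 -15.16   4.3 ] rot [ 0.3 -0.7 92.5]  rows 17.2
off cm [-48.82   3.42   4.6 ] rot [ 0.3 -0.7 90.8]  rows 12.7
```

View pics/s7c.png

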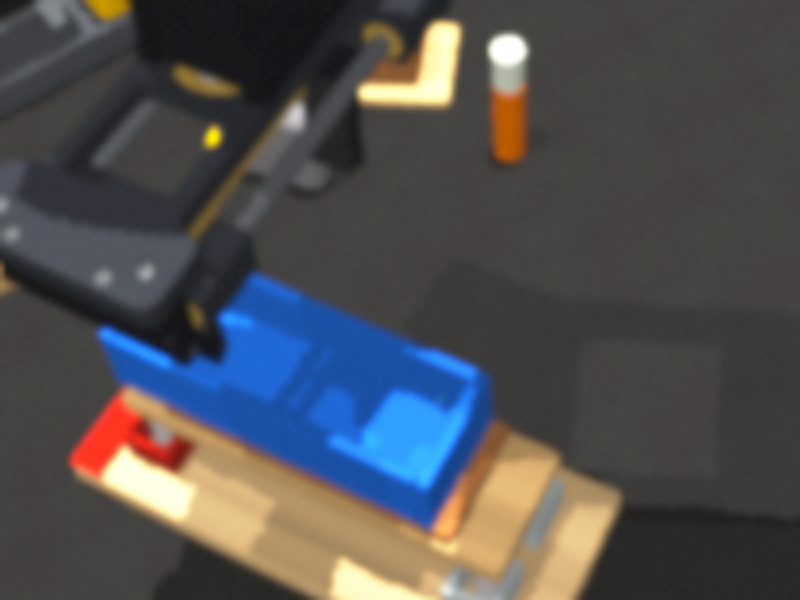

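Emit:
drive_tool:
  plan:
    - {"offset": [-3.8,0.3,-1],"delta_rot": [0,0,7],"jaw": 8.7}
    - {"offset": [-7.7,0.5,-1],"delta_rot": [0,0,14],"jaw": 8.7}
    - {"offset": [-11.5,0.8,-1],"delta_rot": [0,0,21],"jaw": 8.7}
    - {"offset": [-15.4,1.1,-1],"delta_rot": [0,0,28],"jaw": 8.7}
    - {"offset": [-19.2,1.3,-1],"delta_rot": [0,0,35],"jaw": 8.7}
    - {"offset": [-23.1,1.6,-1],"delta_rot": [0,0,42],"jaw": 8.7}
    - {"offset": [-27,1.9,-1],"delta_rot": [0,0,49],"jaw": 8.7}
    - {"offset": [-31,2.2,-1],"delta_rot": [0,0,56],"jaw": 8.7}

```text
time: 12.65
position: [0.5708, 0.0322, 0.201]
tool_rot: [0.946, 0.325, -0.0, -0.0]
ft_force: [0.5, 1.1, 0.2]
grip_width: 0.087
```

```bash
python3 -c "
from h import *
st();go([.6005,-.1405,.12],down(3.5))"
```

```text
t 12.65 p [0.5708 0.0322 0.201 ] yaw 37.97 tilt 0.04 F [0.5 1.1 0.2] g 87.0 q [-0.14  0.48  1.59  0.    1.07 -0.8 ]
off cm [-8.28 15.45  8.1 ] rot [-0.   0.  34.5]  rows 4.8
```

Emit:
drive_tool:
  plan:
    - {"offset": [-1.8,3.3,0],"delta_rot": [0,0,7],"jaw": 8.7}
    - {"offset": [-3.6,6.7,1],"delta_rot": [0,0,14],"jaw": 8.7}
    - {"offset": [-5.4,10,2],"delta_rot": [0,0,21],"jaw": 8.7}
    - {"offset": [-7,13.5,4],"delta_rot": [0,0,28],"jaw": 8.7}
    - {"offset": [-8.1,15.4,6],"delta_rot": [0,0,34.5],"jaw": 8.7}
    - {"offset": [-8.1,15.4,8],"delta_rot": [0,0,34.5],"jaw": 8.7}
    - {"offset": [-8.1,15.4,8],"delta_rot": [0,0,34.5],"jaw": 8.7}
    - {"offset": [-8.1,15.4,8],"delta_rot": [0,0,34.5],"jaw": 8.7}

```text
time: 13.32
position: [0.6016, -0.1368, 0.1199]
tool_rot: [0.999, 0.033, -0.002, -0.001]
ft_force: [1.1, 0.8, 0.3]
grip_width: 0.0869
```

```bash
python3 -c "
from h import *
st();go([.603,-.1415,.0105],down(3.5))
s=snap('side','s8'); crop(s,200,100,350,230,'s8c')"
```

```text
t 13.32 p [ 0.6016 -0.1368  0.1199] yaw 3.78 tilt 0.26 F [1.1 0.8 0.3] g 86.9 q [-0.4   0.64  1.54  0.    0.96 -0.47]
off cm [ 0.15  0.51 10.94] rot [-0.1  0.2  0.3]  rows 2.6
```

View pics/s8c.png

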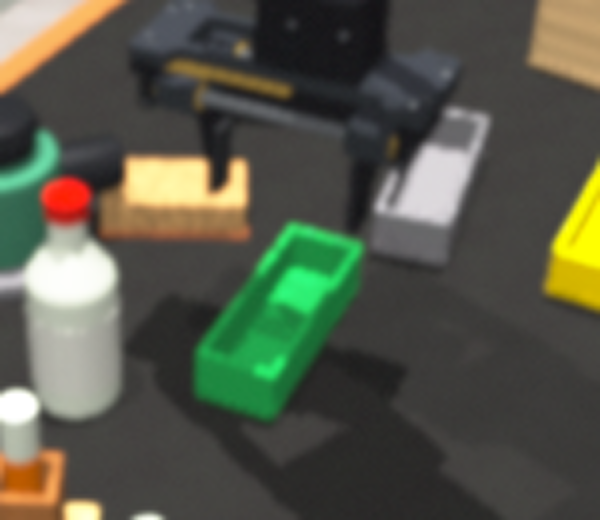

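Emit:
drive_tool:
  plan:
    - {"offset": [0.1,0.5,3],"delta_rot": [0,0,0.3],"jaw": 8.7}
    - {"offset": [0.1,0.5,6],"delta_rot": [0,0,0.3],"jaw": 8.7}
    - {"offset": [0.1,0.5,9],"delta_rot": [0,0,0.3],"jaw": 8.7}
    - {"offset": [0.1,0.5,10.5],"delta_rot": [0,0,0.3],"jaw": 8.7}
    - {"offset": [0.1,0.5,10.9],"delta_rot": [0,0,0.3],"jaw": 8}
    - {"offset": [0.1,0.5,10.9],"delta_rot": [0,0,0.3],"jaw": 4.5}
    - {"offset": [0.1,0.5,10.9],"delta_rot": [0,0,0.3],"jaw": 4.5}
    - {"offset": [0.1,0.5,10.9],"delta_rot": [0,0,0.3],"jaw": 4.5}

```text
time: 14.03
position: [0.6061, -0.1422, 0.0147]
tool_rot: [1.0, 0.031, 0.002, 0.001]
ft_force: [0.1, -0.4, 0.6]
grip_width: 0.0681
```

Emit:
drive_tool:
  plan:
    - {"offset": [0,0,0],"delta_rot": [0,0,0],"jaw": 4.5}
    - {"offset": [0,0,0],"delta_rot": [0,0,0],"jaw": 4.5}
    - {"offset": [0,0,0],"delta_rot": [0,0,0],"jaw": 4.5}
    - {"offset": [0,0,-1],"delta_rot": [0,0,0],"jaw": 4.5}
    - {"offset": [0,0,-3.5],"delta_rot": [0,0,0],"jaw": 4.5}
    - {"offset": [0,0,-7],"delta_rot": [0,0,0],"jaw": 4.5}
    - {"offset": [0,0,-11],"delta_rot": [0,0,0],"jaw": 4.5}
    - {"offset": [0,0,-15],"delta_rot": [0,0,0],"jaw": 4.5}

```text
time: 14.7
position: [0.6038, -0.1419, 0.1639]
tool_rot: [1.0, 0.03, -0.001, -0.0]
ft_force: [0.8, -0.5, -2.1]
grip_width: 0.0559
```

```bash
python3 -c "
from h import *
st();print(w(-.015));s=snap('side','s9'); crop(s,200,60,350,190,'s9c')
go([*w(-.015),.20],down(94.3))"
```

```text
t 14.7 p [ 0.6038 -0.1419  0.1639] yaw 3.49 tilt 0.07 F [ 0.8 -0.5 -2.1] g 55.9 q [-0.41  0.59  1.5   0.    1.05 -0.47]
[0.49724222 0.33887532]
off cm [ -8.17 -48.85  -3.12] rot [  0.9  -0.3 -90.8]  rows 12.7
```

View pics/s9c.png

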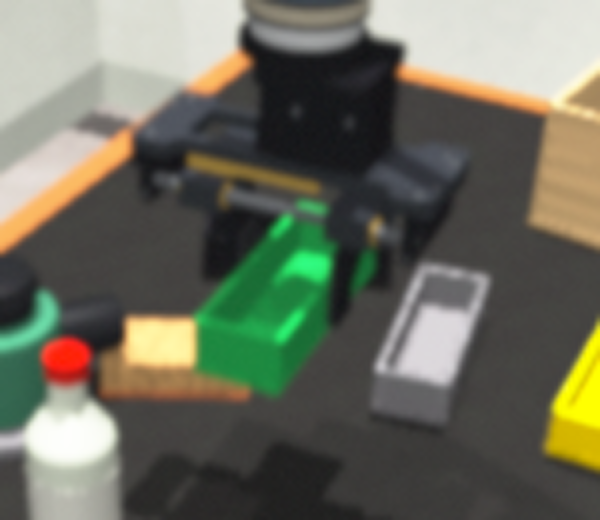

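Emit:
drive_tool:
  plan:
    - {"offset": [0,-0.5,-3.5],"delta_rot": [0,0,-2],"jaw": 4.5}
    - {"offset": [-0.4,-3,-5],"delta_rot": [0,0,-8],"jaw": 4.5}
    - {"offset": [-1,-7,-5],"delta_rot": [0,0,-15],"jaw": 4.5}
    - {"offset": [-1.7,-11,-5],"delta_rot": [0,0,-22],"jaw": 4.5}
    - {"offset": [-2.5,-15,-5],"delta_rot": [0,0,-29],"jaw": 4.5}
    - {"offset": [-3.2,-19,-5],"delta_rot": [0,0,-36],"jaw": 4.5}
    - {"offset": [-3.9,-23,-5],"delta_rot": [0,0,-43],"jaw": 4.5}
    - {"offset": [-4.6,-27,-5],"delta_rot": [0,0,-50],"jaw": 4.5}

```text
time: 15.42
position: [0.5412, 0.1263, 0.213]
tool_rot: [0.892, 0.453, 0.001, 0.0]
ft_force: [-0.1, -0.1, -2.2]
grip_width: 0.056
```

```bash
python3 -c "
from h import *
st()
go([*w(-.015),.18],down(94.3))"
```

```text
t 15.42 p [0.5412 0.1263 0.213 ] yaw 53.81 tilt 0.06 F [-0.1 -0.1 -2.2] g 56.0 q [ 0.03  0.45  1.62  0.    1.08 -0.91]
off cm [ 14.56 -16.11   3.3 ] rot [  0.1  -0.  -40.5]  rows 5.7
```

Emit:
drive_tool:
  plan:
    - {"offset": [2.5,-2.7,0],"delta_rot": [0,0,-6.7],"jaw": 4.5}
    - {"offset": [5,-5.4,0],"delta_rot": [0,0,-13.5],"jaw": 4.5}
    - {"offset": [7.5,-8.1,0],"delta_rot": [0,0,-20],"jaw": 4.5}
    - {"offset": [10,-11,1],"delta_rot": [0,0,-27],"jaw": 4.5}
    - {"offset": [12.5,-13.8,2],"delta_rot": [0,0,-34],"jaw": 4.5}
    - {"offset": [14.5,-16.1,3.5],"delta_rot": [0,0,-40.5],"jaw": 4.5}
    - {"offset": [14.5,-16.1,5],"delta_rot": [0,0,-40.5],"jaw": 4.5}
    - {"offset": [14.5,-16.1,5],"delta_rot": [0,0,-40.5],"jaw": 4.5}

```text
time: 16.08
position: [0.4959, 0.3379, 0.1599]
tool_rot: [0.681, 0.733, -0.003, -0.001]
ft_force: [-0.5, -0.7, -2.6]
grip_width: 0.0559
```

Emit:
drive_tool:
  plan:
    - {"offset": [0,0,0],"delta_rot": [0,0,0],"jaw": 4.5}
    - {"offset": [0,0,0],"delta_rot": [0,0,0],"jaw": 4.5}
    - {"offset": [0,0,0],"delta_rot": [0,0,0],"jaw": 4.5}
    - {"offset": [0,0,0],"delta_rot": [0,0,0],"jaw": 4.5}
    - {"offset": [0,0,0],"delta_rot": [0,0,0],"jaw": 4.5}
    - {"offset": [0,0,0],"delta_rot": [0,0,0],"jaw": 4.5}
    - {"offset": [0,0,0],"delta_rot": [0,0,0],"jaw": 4.5}
    - {"offset": [0,0,0],"delta_rot": [0,0,0],"jaw": 4.5}

```text
time: 16.75
position: [0.4989, 0.3367, 0.1627]
tool_rot: [0.682, 0.731, 0.0, 0.0]
ft_force: [-0.1, 0.9, -1.1]
grip_width: 0.0556
```

```bash
python3 -c "
from h import *
st();print(inb(get_obs()['position'][None])*1000);s=snap('side','s10');t=snap('top','t10'); print(crop(s,110,200,310,350,'s10c'),crop(t,110,160,190,270,'t10c'))"
```

```text
t 16.75 p [0.4989 0.3367 0.1627] yaw 93.98 tilt 0.01 F [-0.1  0.9 -1.1] g 55.6 q [ 0.41  0.57  1.55  0.    1.02 -1.23]
[[-13.49694092  -2.29309889]]
4 5
```

View pics/s10c.png

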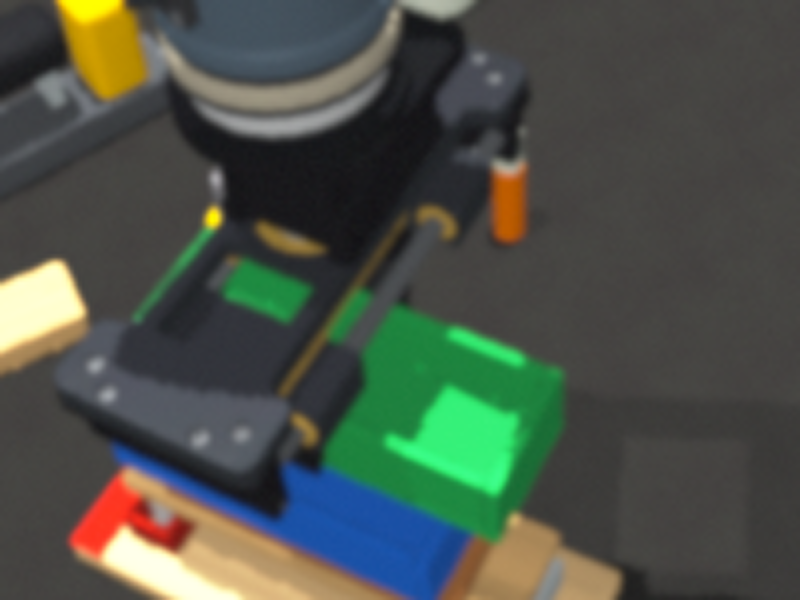

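View pics/t10c.png

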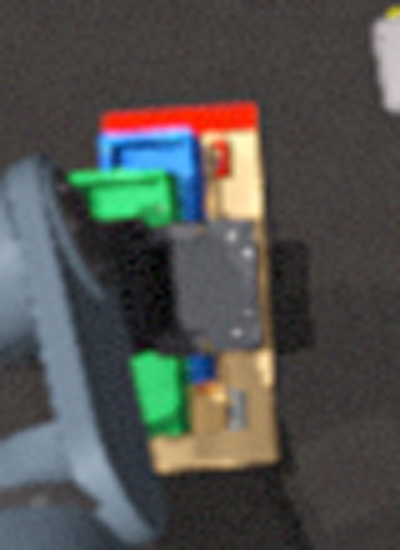

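```bash
python3 -c "
from h import *
P=plane('side',un([(564,373),(500,482),(217,233)],4,110,200),.193);print('green side',inb(P)*1000)
P=plane('top',un([(120,171),(175,185),(187,400),(165,434)],5,110,160),.193);print('green top',inb(P)*1000)
P=plane('side',un([(492,375),(430,478),(98,328)],4,110,220),.113);print('blue side',inb(P)*1000)
P=plane('top',un([(150,130),(198,150)],5,110,160),.113);print('blue top',inb(P)*1000)
"
```

```text
green side [[-96.01901967 -28.6673469 ]
 [-94.53156682  21.78783076]
 [ 59.0652849  -28.59236158]]
green top [[ 63.09035042  -4.79033255]
 [ 52.29713255 -36.68807331]
 [-75.08552565 -36.76614084]
 [-93.93321849 -22.87144671]]
blue side [[-64.15738995 -27.60085903]
 [-62.6640138   23.97150141]
 [ 98.60548987  25.62497264]]
blue top [[ 96.54608547  -4.06084971]
 [ 81.61227411 -33.36635717]]
```

Emit:
drive_tool:
  plan:
    - {"offset": [0.25,0.3,0],"delta_rot": [0,0,-0.3],"jaw": 4.5}
    - {"offset": [0.25,0.3,1],"delta_rot": [0,0,-0.3],"jaw": 4.5}
    - {"offset": [0.25,0.3,2],"delta_rot": [0,0,-0.3],"jaw": 4.5}
    - {"offset": [0.25,0.3,2.7],"delta_rot": [0,0,-0.3],"jaw": 4.5}
    - {"offset": [0.25,0.3,3.2],"delta_rot": [0,0,-0.3],"jaw": 4.5}
    - {"offset": [0.25,0.3,3.6],"delta_rot": [0,0,-0.3],"jaw": 4.5}
    - {"offset": [0.25,0.3,3.8],"delta_rot": [0,0,-0.3],"jaw": 4.5}
    - {"offset": [0.25,0.3,4.0],"delta_rot": [0,0,-0.3],"jaw": 4.5}

```text
time: 17.52
position: [0.5016, 0.3396, 0.1221]
tool_rot: [0.68, 0.733, -0.0, -0.0]
ft_force: [-0.5, 0.0, -2.0]
grip_width: 0.0559
```

```bash
python3 -c "
from h import *
st();print(inb(get_obs()['position'][None])*1000)"
```

```text
t 17.52 p [0.5016 0.3396 0.1221] yaw 94.31 tilt 0.02 F [-0.5  0.  -2. ] g 55.9 q [ 0.41  0.63  1.57  0.    0.94 -1.24]
[[-10.64329727   0.38187871]]
```

Emit:
drive_tool:
  plan:
    - {"offset": [0,0,0.1],"delta_rot": [0,0,0],"jaw": 4.5}
    - {"offset": [0,0,0.2],"delta_rot": [0,0,0],"jaw": 8.7}
    - {"offset": [0,0,0.2],"delta_rot": [0,0,0],"jaw": 8.7}
    - {"offset": [0,0,0.2],"delta_rot": [0,0,0],"jaw": 8.7}
    - {"offset": [0,0,0.2],"delta_rot": [0,0,0],"jaw": 8.7}
    - {"offset": [0,0,-2],"delta_rot": [0,0,0],"jaw": 8.7}
    - {"offset": [0,0,-5],"delta_rot": [0,0,0],"jaw": 8.7}
    - {"offset": [0,0,-9],"delta_rot": [0,0,0],"jaw": 8.7}

```text
time: 18.18
position: [0.4998, 0.3387, 0.2111]
tool_rot: [0.68, 0.733, -0.003, -0.001]
ft_force: [-0.0, 0.2, -0.2]
grip_width: 0.0857
```

```bash
python3 -c "
from h import *
st();s=snap('side','s11');t=snap('top','t11'); print(crop(s,110,200,310,350,'s11c'))
for c,z in (('yellow',(325,220,395,265)),('grey',(322,175,386,220))): print(c,rect('top',blob(t,c,z),.044))
go([.433,-.367,.20],down(1.8))
go([.578,-.353,.20],down(10.2))"
```

```text
t 18.18 p [0.4998 0.3387 0.2111] yaw 94.3 tilt 0.37 F [-0.   0.2 -0.2] g 85.7 q [ 0.41  0.51  1.5  -0.    1.14 -1.24]
4
yellow [ 431.7 -364.8  168.1   61.3  -88.2]
grey [ 576.1 -349.9  166.1   62.1  -79.9]
off cm [-70.12 -12.63   1.44] rot [ 0.4 -0.9 92.5]  rows 17.1
off cm [-69.82   1.93   1.65] rot [ 0.4 -0.8 84.1]  rows 16.8
```

View pics/s11c.png

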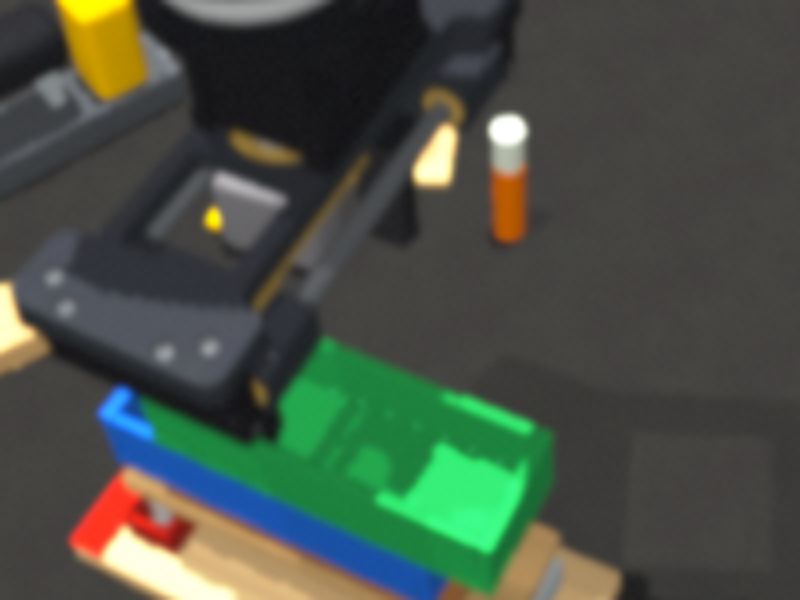

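Emit:
drive_tool:
  plan:
    - {"offset": [-3.8,-0.7,0],"delta_rot": [0,0,5],"jaw": 8.7}
    - {"offset": [-7.8,-1.4,0],"delta_rot": [0,0,10],"jaw": 8.7}
    - {"offset": [-11.8,-2.1,0],"delta_rot": [0,0,15],"jaw": 8.7}
    - {"offset": [-15.8,-2.8,0],"delta_rot": [0,0,20],"jaw": 8.7}
    - {"offset": [-19.8,-3.6,0],"delta_rot": [0,0,25],"jaw": 8.7}
    - {"offset": [-23.8,-4.3,0],"delta_rot": [0,0,30],"jaw": 8.7}
    - {"offset": [-27.8,-5,0],"delta_rot": [0,0,35],"jaw": 8.7}
    - {"offset": [-31.8,-5.7,0],"delta_rot": [0,0,40],"jaw": 8.7}

```text
time: 18.95
position: [0.4681, 0.0165, 0.2127]
tool_rot: [0.891, 0.455, 0.0, 0.0]
ft_force: [0.7, 0.5, 0.1]
grip_width: 0.0871
```

```bash
python3 -c "
from h import *
st();go([.432,-.368,.12],down(1.8))"
```

```text
t 18.95 p [0.4681 0.0165 0.2127] yaw 54.08 tilt 0.05 F [0.7 0.5 0.1] g 87.1 q [-0.2   0.33  1.83  0.    0.98 -1.15]
off cm [-33.26  19.63   9.27] rot [ 0.  -0.  52.3]  rows 9.5
```

Emit:
drive_tool:
  plan:
    - {"offset": [-3.4,2,0],"delta_rot": [0,0,6],"jaw": 8.7}
    - {"offset": [-6.8,4,0],"delta_rot": [0,0,12],"jaw": 8.7}
    - {"offset": [-10.2,6,0],"delta_rot": [0,0,18],"jaw": 8.7}
    - {"offset": [-13.6,8,0],"delta_rot": [0,0,24],"jaw": 8.7}
    - {"offset": [-17,10,1],"delta_rot": [0,0,30],"jaw": 8.7}
    - {"offset": [-20.4,12,2],"delta_rot": [0,0,36],"jaw": 8.7}
    - {"offset": [-23.8,14,3],"delta_rot": [0,0,42],"jaw": 8.7}
    - {"offset": [-27.2,16,4],"delta_rot": [0,0,48],"jaw": 8.7}

```text
time: 19.62
position: [0.4393, -0.298, 0.1722]
tool_rot: [0.999, 0.052, 0.0, 0.0]
ft_force: [1.0, -0.4, -0.2]
grip_width: 0.087
```

```bash
python3 -c "
from h import *
st();go([.432,-.368,.08],down(1.8))"
```

```text
t 19.62 p [ 0.4393 -0.298   0.1722] yaw 5.98 tilt 0.04 F [ 1.  -0.4 -0.2] g 87.0 q [-0.81  0.47  1.72  0.    0.95 -0.91]
off cm [-1.46  6.88  9.22] rot [ 0.  -0.   4.2]  rows 2.8
```

Emit:
drive_tool:
  plan:
    - {"offset": [-0.7,3.5,2],"delta_rot": [0,0,2],"jaw": 8.7}
    - {"offset": [-1.4,6.9,4],"delta_rot": [0,0,4.2],"jaw": 8.7}
    - {"offset": [-1.4,6.9,7],"delta_rot": [0,0,4.2],"jaw": 8.7}
    - {"offset": [-1.4,6.9,9.2],"delta_rot": [0,0,4.2],"jaw": 8.7}
    - {"offset": [-1.4,6.9,9.2],"delta_rot": [0,0,4.2],"jaw": 8.7}
    - {"offset": [-1.4,6.9,9.2],"delta_rot": [0,0,4.2],"jaw": 8.7}
    - {"offset": [-1.4,6.9,9.2],"delta_rot": [0,0,4.2],"jaw": 8.7}
    - {"offset": [-1.4,6.9,9.2],"delta_rot": [0,0,4.2],"jaw": 8.7}

```text
time: 20.28
position: [0.4346, -0.3667, 0.0823]
tool_rot: [1.0, 0.019, 0.001, 0.001]
ft_force: [1.0, 0.5, -0.2]
grip_width: 0.0871
```

```bash
python3 -c "
from h import *
st();go([.432,-.368,.011],down(1.8));s=snap('side','s12'); crop(s,270,80,420,200,'s12c')"
```

```text
t 20.28 p [ 0.4346 -0.3667  0.0823] yaw 2.16 tilt 0.2 F [ 1.   0.5 -0.2] g 87.1 q [-0.9   0.65  1.69  0.    0.8  -0.93]
off cm [-0.28  0.1   7.13] rot [ 0.2 -0.1  0.4]  rows 1.7
```

View pics/s12c.png

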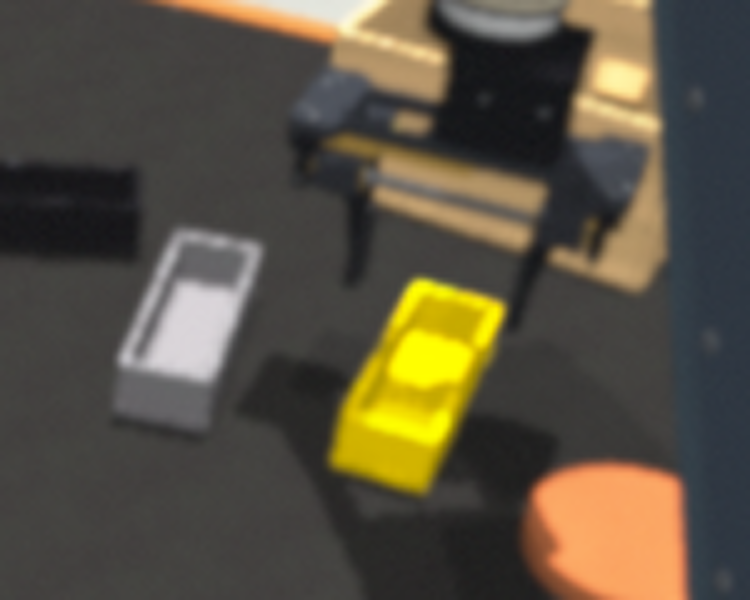

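Emit:
drive_tool:
  plan:
    - {"offset": [-0.2,0.1,3],"delta_rot": [0,0,0.4],"jaw": 8.7}
    - {"offset": [-0.2,0.1,5.5],"delta_rot": [0,0,0.4],"jaw": 8.7}
    - {"offset": [-0.2,0.1,7],"delta_rot": [0,0,0.4],"jaw": 8.7}
    - {"offset": [-0.2,0.1,7.1],"delta_rot": [0,0,0.4],"jaw": 8.7}
    - {"offset": [-0.2,0.1,7.1],"delta_rot": [0,0,0.4],"jaw": 4.5}
    - {"offset": [-0.2,0.1,7.1],"delta_rot": [0,0,0.4],"jaw": 4.5}
    - {"offset": [-0.2,0.1,7.1],"delta_rot": [0,0,0.4],"jaw": 4.5}
    - {"offset": [-0.2,0.1,7.1],"delta_rot": [0,0,0.4],"jaw": 4.5}

```text
time: 21.0
position: [0.4324, -0.368, 0.011]
tool_rot: [1.0, 0.015, 0.001, 0.001]
ft_force: [-0.3, 0.5, 0.5]
grip_width: 0.0682
```

Emit:
drive_tool:
  plan:
    - {"offset": [0,0,0],"delta_rot": [0,0,0],"jaw": 4.5}
    - {"offset": [0,0,0],"delta_rot": [0,0,0],"jaw": 4.5}
    - {"offset": [0,0,0],"delta_rot": [0,0,0],"jaw": 4.5}
    - {"offset": [0,0,-1],"delta_rot": [0,0,0],"jaw": 4.5}
    - {"offset": [0,0,-4],"delta_rot": [0,0,0],"jaw": 4.5}
    - {"offset": [0,0,-8],"delta_rot": [0,0,0],"jaw": 4.5}
    - {"offset": [0,0,-12],"delta_rot": [0,0,0],"jaw": 4.5}
    - {"offset": [0,0,-16],"delta_rot": [0,0,0],"jaw": 4.5}

```text
time: 21.67
position: [0.431, -0.3665, 0.1711]
tool_rot: [1.0, 0.015, -0.001, -0.001]
ft_force: [0.5, -1.2, -1.1]
grip_width: 0.0558
```

```bash
python3 -c "
from h import *
st();go([*w(.015),.21],down(94.3))"
```

```text
t 21.67 p [ 0.431  -0.3665  0.1711] yaw 1.7 tilt 0.1 F [ 0.5 -1.2 -1.1] g 55.8 q [-0.9   0.51  1.63  0.    1.   -0.93]
off cm [ 11.71 -70.45  -3.79] rot [ -0.1  -0.  -92.6]  rows 17.2
```

Emit:
drive_tool:
  plan:
    - {"offset": [0.6,-3.5,-2],"delta_rot": [0,0,-3],"jaw": 4.5}
    - {"offset": [1.2,-7.3,-4],"delta_rot": [0,0,-8],"jaw": 4.5}
    - {"offset": [1.9,-11.3,-4.5],"delta_rot": [0,0,-13],"jaw": 4.5}
    - {"offset": [2.6,-15.3,-4.5],"delta_rot": [0,0,-18],"jaw": 4.5}
    - {"offset": [3.2,-19.3,-4.5],"delta_rot": [0,0,-23],"jaw": 4.5}
    - {"offset": [3.9,-23.3,-4.5],"delta_rot": [0,0,-28],"jaw": 4.5}
    - {"offset": [4.5,-27.3,-4.5],"delta_rot": [0,0,-33],"jaw": 4.5}
    - {"offset": [5.2,-31.3,-4.5],"delta_rot": [0,0,-38],"jaw": 4.5}

```text
time: 22.33
position: [0.4734, -0.0507, 0.215]
tool_rot: [0.94, 0.341, -0.0, -0.0]
ft_force: [0.6, 0.0, -1.5]
grip_width: 0.0555
```

```bash
python3 -c "
from h import *
st();go([*w(.015),.21],down(94.3))"
```

```text
t 22.33 p [ 0.4734 -0.0507  0.215 ] yaw 39.92 tilt 0.02 F [ 0.6  0.  -1.5] g 55.5 q [-0.34  0.34  1.8   0.    1.   -1.04]
off cm [ 29.27 -26.6    0.5 ] rot [ -0.   -0.  -54.4]  rows 9.5
```

Emit:
drive_tool:
  plan:
    - {"offset": [3,-2.7,0],"delta_rot": [0,0,-6],"jaw": 4.5}
    - {"offset": [6,-5.4,0],"delta_rot": [0,0,-12],"jaw": 4.5}
    - {"offset": [9,-8.1,0],"delta_rot": [0,0,-18],"jaw": 4.5}
    - {"offset": [12,-10.8,0],"delta_rot": [0,0,-24],"jaw": 4.5}
    - {"offset": [15,-13.5,0],"delta_rot": [0,0,-30],"jaw": 4.5}
    - {"offset": [18,-16.2,0],"delta_rot": [0,0,-36],"jaw": 4.5}
    - {"offset": [21,-19,0],"delta_rot": [0,0,-42],"jaw": 4.5}
    - {"offset": [24,-21.7,0],"delta_rot": [0,0,-48],"jaw": 4.5}

```text
time: 23.0
position: [0.5194, 0.2695, 0.2148]
tool_rot: [0.719, 0.695, -0.0, -0.0]
ft_force: [1.3, -0.6, -0.4]
grip_width: 0.0556
```

```bash
python3 -c "
from h import *
st();go([*w(.015),.195],down(94.3))"
```

```text
t 23.0 p [0.5194 0.2695 0.2148] yaw 88.02 tilt 0.05 F [ 1.3 -0.6 -0.4] g 55.6 q [ 0.29  0.48  1.54 -0.    1.12 -1.25]
off cm [7.19 0.53 1.98] rot [-0.   0.  -6.3]  rows 1.8
```

Emit:
drive_tool:
  plan:
    - {"offset": [2.5,0.2,0],"delta_rot": [0,0,-2],"jaw": 4.5}
    - {"offset": [5,0.4,0.5],"delta_rot": [0,0,-4],"jaw": 4.5}
    - {"offset": [6.7,0.5,1.5],"delta_rot": [0,0,-6.3],"jaw": 4.5}
    - {"offset": [7.2,0.5,2],"delta_rot": [0,0,-6.3],"jaw": 4.5}
    - {"offset": [7.2,0.5,2.3],"delta_rot": [0,0,-6.3],"jaw": 4.5}
    - {"offset": [7.2,0.5,2.3],"delta_rot": [0,0,-6.3],"jaw": 4.5}
    - {"offset": [7.2,0.5,2.3],"delta_rot": [0,0,-6.3],"jaw": 4.5}
    - {"offset": [7.2,0.5,2.3],"delta_rot": [0,0,-6.3],"jaw": 4.5}

```text
time: 23.67
position: [0.5284, 0.3378, 0.192]
tool_rot: [0.683, 0.731, -0.0, 0.0]
ft_force: [0.6, -0.0, -1.0]
grip_width: 0.0558
```

```bash
python3 -c "
from h import *
st();print(inb(get_obs()['position'][None])*1000);s=snap('side','s13');t=snap('top','t13'); print(crop(s,110,180,310,330,'s13c'),crop(t,110,160,190,270,'t13c'))"
```

```text
t 23.67 p [0.5284 0.3378 0.192 ] yaw 93.89 tilt 0.02 F [ 0.6 -0.  -1. ] g 55.8 q [ 0.39  0.56  1.46 -0.    1.12 -1.25]
[[15.95065088 -3.36221403]]
4 5
```

View pics/s13c.png

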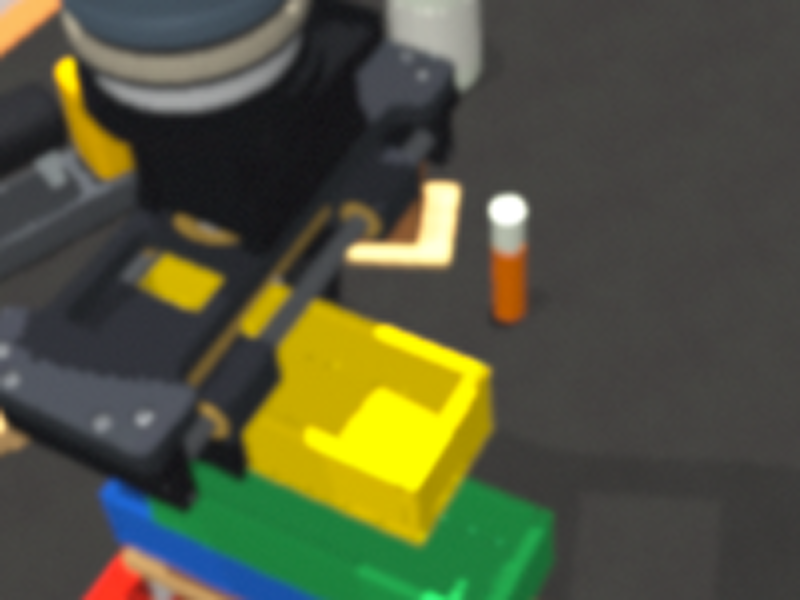

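View pics/t13c.png

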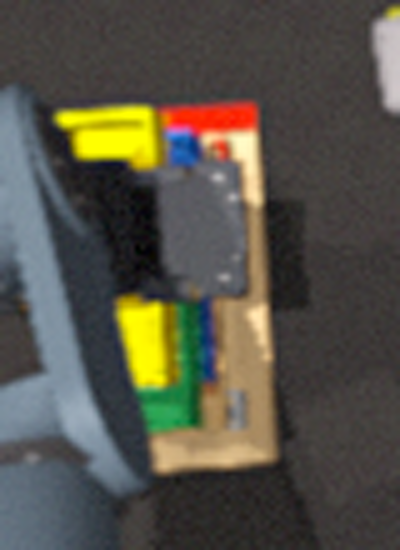

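```bash
python3 -c "
from h import *
P=plane('side',un([(492,373),(418,485)],4,110,180),.225);print('yel side',inb(P)*1000)
P=plane('top',un([(110,110),(158,130),(171,340),(150,387)],5,110,160),.225);print('yel top',inb(P)*1000)
P=plane('side',un([(553,436),(488,550)],4,110,200),.151);print('green side',inb(P)*1000)
P=plane('top',un([(175,427),(197,350)],5,110,160),.151);print('green top',inb(P)*1000)
"
```

```text
yel side [[-66.54297429 -29.29738757]
 [-64.8756972   23.42574724]]
yel top [[ 95.46044305  -9.28668227]
 [ 81.71436446 -36.25430477]
 [-40.27977725 -37.07525786]
 [-66.24389769 -23.66728715]]
green side [[-93.00009809 -25.73769945]
 [-91.59076193  27.97262402]]
green top [[-90.4908108  -18.73226638]
 [-45.0180745  -34.51544043]]
```

Emit:
drive_tool:
  plan:
    - {"offset": [0.34,0,0],"delta_rot": [0,0,-0.4],"jaw": 4.5}
    - {"offset": [0.34,0,0.8],"delta_rot": [0,0,-0.4],"jaw": 4.5}
    - {"offset": [0.34,0,1.6],"delta_rot": [0,0,-0.4],"jaw": 4.5}
    - {"offset": [0.34,0,2.2],"delta_rot": [0,0,-0.4],"jaw": 4.5}
    - {"offset": [0.34,0,2.7],"delta_rot": [0,0,-0.4],"jaw": 4.5}
    - {"offset": [0.34,0,3.1],"delta_rot": [0,0,-0.4],"jaw": 4.5}
    - {"offset": [0.34,0,3.3],"delta_rot": [0,0,-0.4],"jaw": 4.5}
    - {"offset": [0.34,0,3.4],"delta_rot": [0,0,-0.4],"jaw": 4.5}

```text
time: 24.43
position: [0.5277, 0.3425, 0.1568]
tool_rot: [0.679, 0.734, -0.0, -0.0]
ft_force: [0.2, -0.2, -0.7]
grip_width: 0.0562
```

```bash
python3 -c "
from h import *
st();print(inb(get_obs()['position'][None])*1000)"
```

```text
t 24.43 p [0.5277 0.3425 0.1568] yaw 94.41 tilt 0.06 F [ 0.2 -0.2 -0.7] g 56.2 q [ 0.4   0.61  1.48 -0.    1.05 -1.25]
[[15.6048441   1.30711568]]
```

Emit:
drive_tool:
  plan:
    - {"offset": [0,0,0.1],"delta_rot": [0,0,0],"jaw": 4.5}
    - {"offset": [0,0,0.15],"delta_rot": [0,0,0],"jaw": 8.7}
    - {"offset": [0,0,0.15],"delta_rot": [0,0,0],"jaw": 8.7}
    - {"offset": [0,0,0.15],"delta_rot": [0,0,0],"jaw": 8.7}
    - {"offset": [0,0,0.15],"delta_rot": [0,0,0],"jaw": 8.7}
    - {"offset": [0,0,-2],"delta_rot": [0,0,0],"jaw": 8.7}
    - {"offset": [0,0,-5],"delta_rot": [0,0,0],"jaw": 8.7}
    - {"offset": [0,0,-9],"delta_rot": [0,0,0],"jaw": 8.7}

```text
time: 25.1
position: [0.5261, 0.3417, 0.2458]
tool_rot: [0.679, 0.734, -0.003, -0.001]
ft_force: [0.5, -0.7, 0.4]
grip_width: 0.0857
```

```bash
python3 -c "
from h import *
st();s=snap('side','s14');t=snap('top','t14'); print(crop(s,110,180,310,330,'s14c'))
print(rect('top',blob(t,'grey',(322,175,386,220)),.044))
go([.5775,-.352,.24],down(10.1))"
```

```text
t 25.1 p [0.5261 0.3417 0.2458] yaw 94.4 tilt 0.39 F [ 0.5 -0.7  0.4] g 85.7 q [ 0.4   0.51  1.4  -0.    1.24 -1.25]
4
[ 576.4 -350.9  167.    61.7  -79.7]
off cm [-69.8   -0.86   1.16] rot [ 0.5 -0.8 84.3]  rows 16.7
```

View pics/s14c.png

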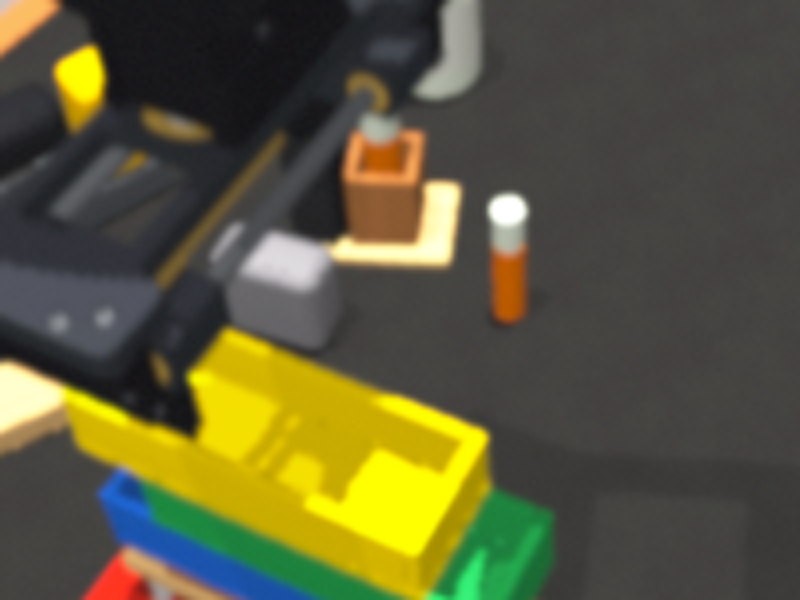

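Emit:
drive_tool:
  plan:
    - {"offset": [-3.8,0,0],"delta_rot": [0,0,5],"jaw": 8.7}
    - {"offset": [-7.8,0,0],"delta_rot": [0,0,10],"jaw": 8.7}
    - {"offset": [-11.8,0,0],"delta_rot": [0,0,15],"jaw": 8.7}
    - {"offset": [-15.8,0,0],"delta_rot": [0,0,20],"jaw": 8.7}
    - {"offset": [-19.8,0,0],"delta_rot": [0,0,25],"jaw": 8.7}
    - {"offset": [-23.8,0,0],"delta_rot": [0,0,30],"jaw": 8.7}
    - {"offset": [-27.8,0,0],"delta_rot": [0,0,35],"jaw": 8.7}
    - {"offset": [-31.8,0,0],"delta_rot": [0,0,40],"jaw": 8.7}

```text
time: 25.87
position: [0.552, 0.0237, 0.2476]
tool_rot: [0.89, 0.455, 0.0, 0.0]
ft_force: [0.7, 0.6, 0.5]
grip_width: 0.087
```

```bash
python3 -c "
from h import *
st();go([.577,-.351,.12],down(10.1))"
```

```text
t 25.87 p [0.552  0.0237 0.2476] yaw 54.17 tilt 0.02 F [0.7 0.6 0.5] g 87.0 q [-0.16  0.4   1.59  0.    1.15 -1.1 ]
off cm [-28.92  23.95  12.76] rot [ 0.  -0.  44.1]  rows 9.5
```

Emit:
drive_tool:
  plan:
    - {"offset": [-3,2.5,0],"delta_rot": [0,0,5],"jaw": 8.7}
    - {"offset": [-6,5,0],"delta_rot": [0,0,10],"jaw": 8.7}
    - {"offset": [-9,7.5,0],"delta_rot": [0,0,15],"jaw": 8.7}
    - {"offset": [-12,10,1],"delta_rot": [0,0,20],"jaw": 8.7}
    - {"offset": [-15,12.4,2],"delta_rot": [0,0,25],"jaw": 8.7}
    - {"offset": [-18,14.9,4],"delta_rot": [0,0,30],"jaw": 8.7}
    - {"offset": [-21,17.4,6],"delta_rot": [0,0,35],"jaw": 8.7}
    - {"offset": [-24,19.9,7],"delta_rot": [0,0,40],"jaw": 8.7}

```text
time: 26.53
position: [0.573, -0.2834, 0.1762]
tool_rot: [0.992, 0.123, -0.001, -0.001]
ft_force: [0.5, 0.6, 0.0]
grip_width: 0.0871
```

```bash
python3 -c "
from h import *
st();go([.577,-.351,.08],down(10.1))"
```

```text
t 26.53 p [ 0.573  -0.2834  0.1762] yaw 14.16 tilt 0.19 F [0.5 0.6 0. ] g 87.1 q [-0.63  0.6   1.44  0.    1.11 -0.88]
off cm [-1.25  6.68  9.6 ] rot [-0.2  0.1  4.1]  rows 2.8
```

Emit:
drive_tool:
  plan:
    - {"offset": [-0.6,3.3,2],"delta_rot": [0,0,2],"jaw": 8.7}
    - {"offset": [-1.25,6.7,4],"delta_rot": [0,0,4.1],"jaw": 8.7}
    - {"offset": [-1.25,6.7,7],"delta_rot": [0,0,4.1],"jaw": 8.7}
    - {"offset": [-1.25,6.7,9.6],"delta_rot": [0,0,4.1],"jaw": 8.7}
    - {"offset": [-1.25,6.7,9.6],"delta_rot": [0,0,4.1],"jaw": 8.7}
    - {"offset": [-1.25,6.7,9.6],"delta_rot": [0,0,4.1],"jaw": 8.7}
    - {"offset": [-1.25,6.7,9.6],"delta_rot": [0,0,4.1],"jaw": 8.7}
    - {"offset": [-1.25,6.7,9.6],"delta_rot": [0,0,4.1],"jaw": 8.7}

```text
time: 27.2
position: [0.5803, -0.3511, 0.0847]
tool_rot: [0.996, 0.09, 0.001, 0.002]
ft_force: [-0.4, -0.2, -0.9]
grip_width: 0.0873
```

```bash
python3 -c "
from h import *
st();go([.577,-.351,.011],down(10.1));s=snap('side','s15'); crop(s,240,70,390,190,'s15c')"
```

```text
t 27.2 p [ 0.5803 -0.3511  0.0847] yaw 10.36 tilt 0.24 F [-0.4 -0.2 -0.9] g 87.3 q [-0.71  0.76  1.4  -0.    0.98 -0.89]
off cm [-0.34 -0.09  7.37] rot [ 0.2 -0.2  0.3]  rows 1.8
```

View pics/s15c.png

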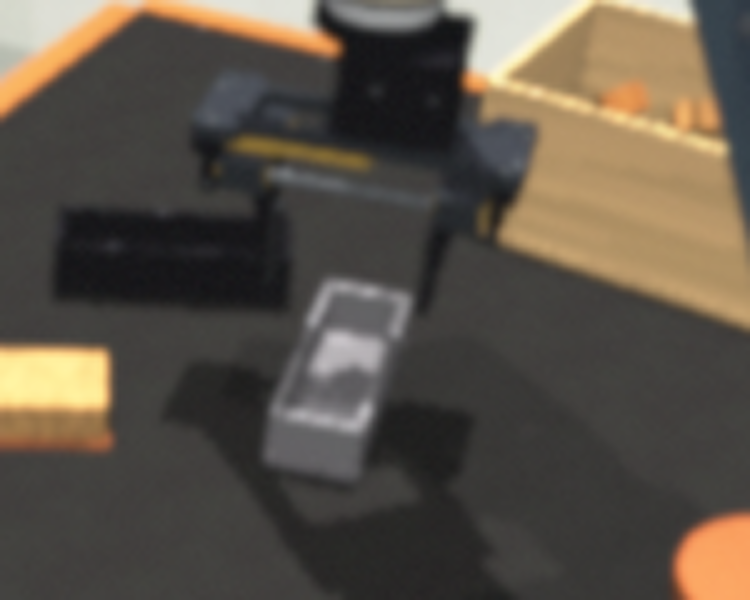

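Emit:
drive_tool:
  plan:
    - {"offset": [-0.3,0,3],"delta_rot": [0,0,0.3],"jaw": 8.7}
    - {"offset": [-0.3,0,5.5],"delta_rot": [0,0,0.3],"jaw": 8.7}
    - {"offset": [-0.3,0,7],"delta_rot": [0,0,0.3],"jaw": 8.7}
    - {"offset": [-0.3,0,7.3],"delta_rot": [0,0,0.3],"jaw": 8.7}
    - {"offset": [-0.3,0,7.3],"delta_rot": [0,0,0.3],"jaw": 4.5}
    - {"offset": [-0.3,0,7.3],"delta_rot": [0,0,0.3],"jaw": 4.5}
    - {"offset": [-0.3,0,7.3],"delta_rot": [0,0,0.3],"jaw": 4.5}
    - {"offset": [-0.3,0,7.3],"delta_rot": [0,0,0.3],"jaw": 4.5}

```text
time: 27.92
position: [0.5769, -0.352, 0.011]
tool_rot: [0.996, 0.087, 0.001, 0.001]
ft_force: [-0.1, -0.3, 1.0]
grip_width: 0.0678
```

Emit:
drive_tool:
  plan:
    - {"offset": [0,0,0],"delta_rot": [0,0,0],"jaw": 4.5}
    - {"offset": [0,0,0],"delta_rot": [0,0,0],"jaw": 4.5}
    - {"offset": [0,0,0],"delta_rot": [0,0,0],"jaw": 4.5}
    - {"offset": [0,0,-1],"delta_rot": [0,0,0],"jaw": 4.5}
    - {"offset": [0,0,-4],"delta_rot": [0,0,0],"jaw": 4.5}
    - {"offset": [0,0,-8],"delta_rot": [0,0,0],"jaw": 4.5}
    - {"offset": [0,0,-12],"delta_rot": [0,0,0],"jaw": 4.5}
    - {"offset": [0,0,-16],"delta_rot": [0,0,0],"jaw": 4.5}

```text
time: 28.58
position: [0.5751, -0.3506, 0.1707]
tool_rot: [0.996, 0.087, -0.001, -0.001]
ft_force: [-0.2, -1.5, -1.2]
grip_width: 0.0557
```

```bash
python3 -c "
from h import *
st();go([*w(-.015),.25],down(94.3))"
```

```text
t 28.58 p [ 0.5751 -0.3506  0.1707] yaw 10.0 tilt 0.11 F [-0.2 -1.5 -1.2] g 55.7 q [-0.71  0.65  1.35  0.    1.15 -0.89]
off cm [  4.29 -69.26  -7.83] rot [ -0.1  -0.  -84.3]  rows 16.7
```

Emit:
drive_tool:
  plan:
    - {"offset": [0,-2,-3],"delta_rot": [0,0,-3],"jaw": 4.5}
    - {"offset": [0.2,-5,-5.5],"delta_rot": [0,0,-7],"jaw": 4.5}
    - {"offset": [0.5,-8.5,-7.5],"delta_rot": [0,0,-12],"jaw": 4.5}
    - {"offset": [0.7,-12.5,-8],"delta_rot": [0,0,-17],"jaw": 4.5}
    - {"offset": [1,-16.5,-8],"delta_rot": [0,0,-22],"jaw": 4.5}
    - {"offset": [1.2,-20.5,-8],"delta_rot": [0,0,-27],"jaw": 4.5}
    - {"offset": [1.5,-24.5,-8],"delta_rot": [0,0,-32],"jaw": 4.5}
    - {"offset": [1.7,-28.5,-8],"delta_rot": [0,0,-37],"jaw": 4.5}

```text
time: 29.25
position: [0.5421, -0.0656, 0.2498]
tool_rot: [0.916, 0.401, 0.0, -0.0]
ft_force: [0.5, 1.0, -2.3]
grip_width: 0.0561
```

```bash
python3 -c "
from h import *
st();go([*w(-.015),.25],down(94.3))"
```

```text
t 29.25 p [ 0.5421 -0.0656  0.2498] yaw 47.22 tilt 0.01 F [ 0.5  1.  -2.3] g 56.1 q [-0.33  0.39  1.6   0.    1.15 -1.15]
off cm [ 2.665e+01 -3.076e+01 -1.000e-02] rot [ -0.   -0.  -47.1]  rows 9.8
```

Emit:
drive_tool:
  plan:
    - {"offset": [2.7,-3.1,0],"delta_rot": [0,0,-5],"jaw": 4.5}
    - {"offset": [5.4,-6.2,0],"delta_rot": [0,0,-10],"jaw": 4.5}
    - {"offset": [8.1,-9.3,0],"delta_rot": [0,0,-15],"jaw": 4.5}
    - {"offset": [10.8,-12.4,0],"delta_rot": [0,0,-20],"jaw": 4.5}
    - {"offset": [13.5,-15.5,0],"delta_rot": [0,0,-25],"jaw": 4.5}
    - {"offset": [16.2,-18.7,0],"delta_rot": [0,0,-30],"jaw": 4.5}
    - {"offset": [18.9,-21.8,0],"delta_rot": [0,0,-35],"jaw": 4.5}
    - {"offset": [21.5,-24.8,0],"delta_rot": [0,0,-40],"jaw": 4.5}

```text
time: 29.92
position: [0.5071, 0.2608, 0.2497]
tool_rot: [0.724, 0.69, -0.0, -0.0]
ft_force: [1.0, -0.3, -1.1]
grip_width: 0.0555
```

```bash
python3 -c "
from h import *
st();go([*w(-.015),.23],down(94.3))"
```

```text
t 29.92 p [0.5071 0.2608 0.2497] yaw 87.27 tilt 0.02 F [ 1.  -0.3 -1.1] g 55.5 q [ 0.28  0.42  1.54  0.    1.18 -1.24]
off cm [ 7.75 -1.35  1.97] rot [-0.  0. -7.]  rows 1.9
```

Emit:
drive_tool:
  plan:
    - {"offset": [2.5,-0.4,0],"delta_rot": [0,0,-2],"jaw": 4.5}
    - {"offset": [5,-0.8,0.5],"delta_rot": [0,0,-4],"jaw": 4.5}
    - {"offset": [7,-1.2,1.5],"delta_rot": [0,0,-6],"jaw": 4.5}
    - {"offset": [7.8,-1.3,2],"delta_rot": [0,0,-7],"jaw": 4.5}
    - {"offset": [7.8,-1.3,2],"delta_rot": [0,0,-7],"jaw": 4.5}
    - {"offset": [7.8,-1.3,2],"delta_rot": [0,0,-7],"jaw": 4.5}
    - {"offset": [7.8,-1.3,2],"delta_rot": [0,0,-7],"jaw": 4.5}
    - {"offset": [7.8,-1.3,2],"delta_rot": [0,0,-7],"jaw": 4.5}

```text
time: 30.58
position: [0.5, 0.3361, 0.2299]
tool_rot: [0.683, 0.731, 0.0, 0.0]
ft_force: [0.6, 0.3, -1.4]
grip_width: 0.0558
```

```bash
python3 -c "
from h import *
st();print(inb(get_obs()['position'][None])*1000);s=snap('side','s16');t=snap('top','t16'); print(crop(s,110,160,310,310,'s16c'),crop(t,110,160,190,270,'t16c'))"
```

```text
t 30.58 p [0.5    0.3361 0.2299] yaw 93.89 tilt 0.04 F [ 0.6  0.3 -1.4] g 55.8 q [ 0.41  0.49  1.48 -0.    1.17 -1.23]
[[-12.46330618  -2.99943618]]
4 5
```

View pics/s16c.png

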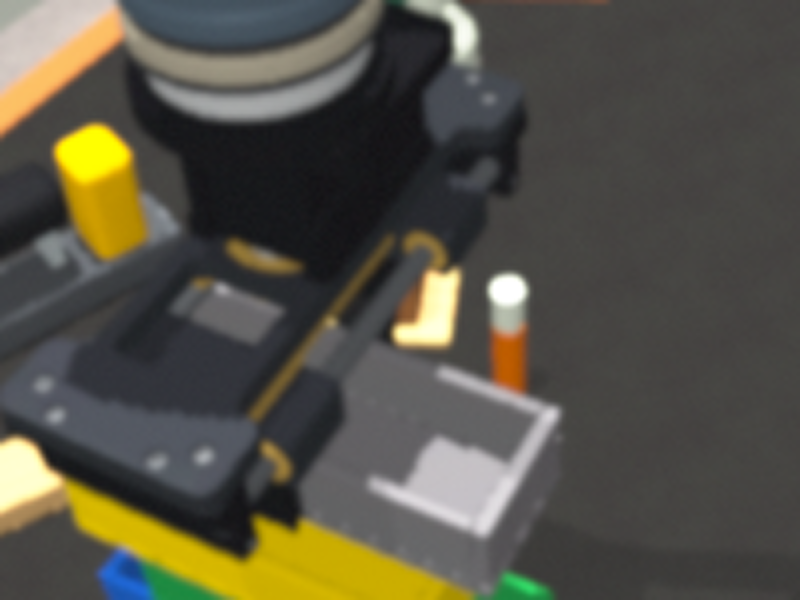

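View pics/t16c.png

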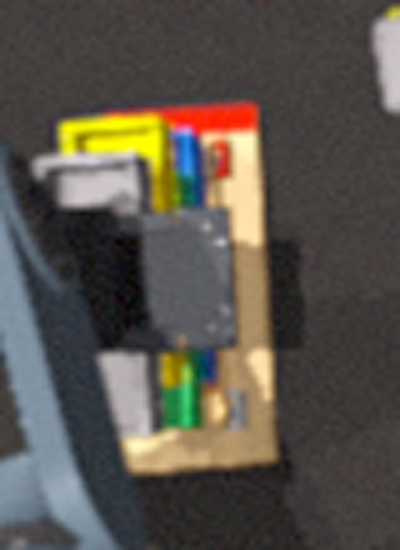

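```bash
python3 -c "
from h import *
P=plane('side',un([(562,410),(490,533)],4,110,160),.263);print('grey side',inb(P)*1000)
P=plane('top',un([(92,156),(145,170),(155,400),(140,434)],5,110,160),.263);print('grey top',inb(P)*1000)
P=plane('side',un([(489,435),(414,555)],4,110,180),.189);print('yel side',inb(P)*1000)
P=plane('top',un([(110,118),(165,150)],5,110,160),.189);print('yel top',inb(P)*1000)
"
```

```text
grey side [[-93.57687825 -30.91138226]
 [-93.54817638  23.42619759]]
grey top [[ 64.90639283  -7.90239222]
 [ 54.76837714 -36.99551505]
 [-74.20328376 -35.64445782]
 [-92.351573   -26.37975957]]
yel side [[-65.75256908 -26.29674445]
 [-64.52934207  30.35347225]]
yel top [[ 95.69339037   0.4632697 ]
 [ 74.07301605 -30.99132903]]
```

Emit:
drive_tool:
  plan:
    - {"offset": [0.46,-0.1,0],"delta_rot": [0,0,-0.4],"jaw": 4.5}
    - {"offset": [0.46,-0.1,0.8],"delta_rot": [0,0,-0.4],"jaw": 4.5}
    - {"offset": [0.46,-0.1,1.6],"delta_rot": [0,0,-0.4],"jaw": 4.5}
    - {"offset": [0.46,-0.1,2.2],"delta_rot": [0,0,-0.4],"jaw": 4.5}
    - {"offset": [0.46,-0.1,2.7],"delta_rot": [0,0,-0.4],"jaw": 4.5}
    - {"offset": [0.46,-0.1,3.1],"delta_rot": [0,0,-0.4],"jaw": 4.5}
    - {"offset": [0.46,-0.1,3.3],"delta_rot": [0,0,-0.4],"jaw": 4.5}
    - {"offset": [0.46,-0.1,3.4],"delta_rot": [0,0,-0.4],"jaw": 4.5}

```text
time: 31.35
position: [0.4979, 0.3418, 0.1947]
tool_rot: [0.679, 0.734, -0.0, -0.0]
ft_force: [0.3, -1.4, -1.8]
grip_width: 0.0553
```

```bash
python3 -c "
from h import *
st();print(inb(get_obs()['position'][None])*1000)"
```

```text
t 31.35 p [0.4979 0.3418 0.1947] yaw 94.41 tilt 0.06 F [ 0.3 -1.4 -1.8] g 55.3 q [ 0.42  0.53  1.52 -0.    1.1  -1.23]
[[-14.13828794   2.88796249]]
```

Emit:
drive_tool:
  plan:
    - {"offset": [0,0,0.1],"delta_rot": [0,0,0],"jaw": 4.5}
    - {"offset": [0,0,0.15],"delta_rot": [0,0,0],"jaw": 8.7}
    - {"offset": [0,0,0.15],"delta_rot": [0,0,0],"jaw": 8.7}
    - {"offset": [0,0,0.15],"delta_rot": [0,0,0],"jaw": 8.7}
    - {"offset": [0,0,0.15],"delta_rot": [0,0,0],"jaw": 8.7}
    - {"offset": [0,0,-2],"delta_rot": [0,0,0],"jaw": 8.7}
    - {"offset": [0,0,-5],"delta_rot": [0,0,0],"jaw": 8.7}
    - {"offset": [0,0,-9],"delta_rot": [0,0,0],"jaw": 8.7}

```text
time: 32.02
position: [0.4964, 0.3411, 0.2838]
tool_rot: [0.679, 0.734, -0.003, -0.001]
ft_force: [0.4, 0.6, 0.0]
grip_width: 0.0856
```

```bash
python3 -c "
from h import *
st();s=snap('side','s17');t=snap('top','t17'); print(crop(s,80,190,280,340,'s17c'))"
```

```text
t 32.02 p [0.4964 0.3411 0.2838] yaw 94.4 tilt 0.38 F [0.4 0.6 0. ] g 85.6 q [ 0.42  0.44  1.41  0.    1.3  -1.23]
4
```

View pics/s17c.png

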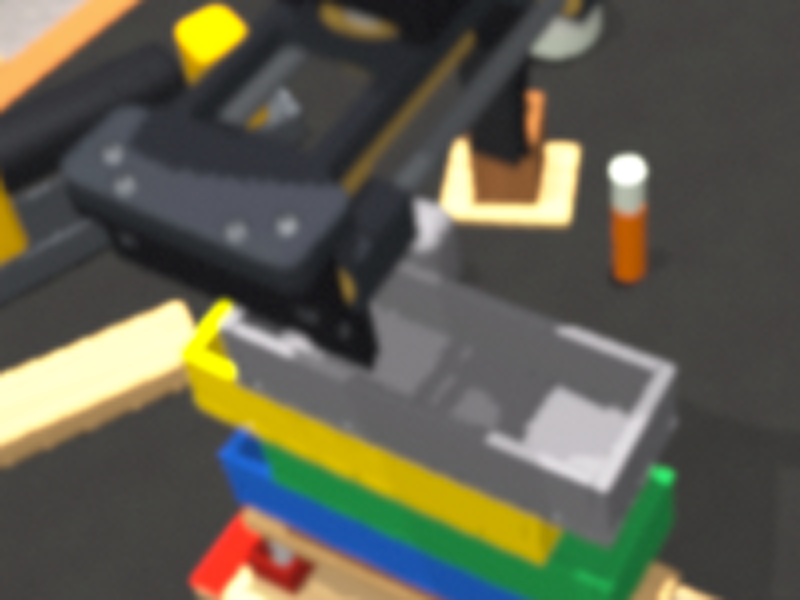

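View pics/t17.png

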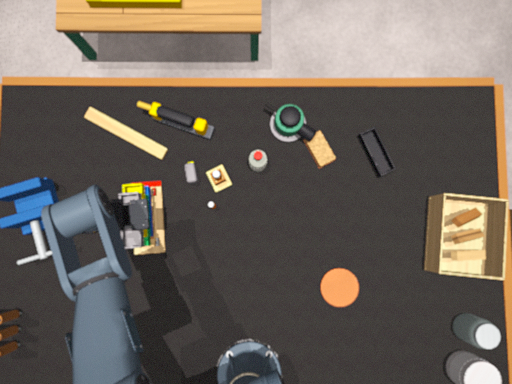

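Run:
```python
from h import *
t=cv2.imread("pics/top0.png")[...,::-1].copy(); s=cv2.imread("pics/side0.png")[...,::-1].copy()
crop(t,195,155,255,215,"m1",10); crop(s,185,185,250,270,"m2",7)
s=cv2.imread("pics/side0.png")
```

```text
(no output)
```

View pics/m1.png

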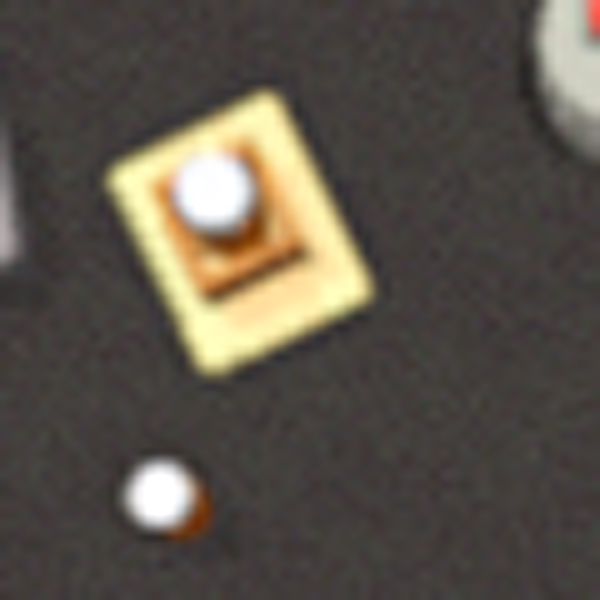

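View pics/m2.png

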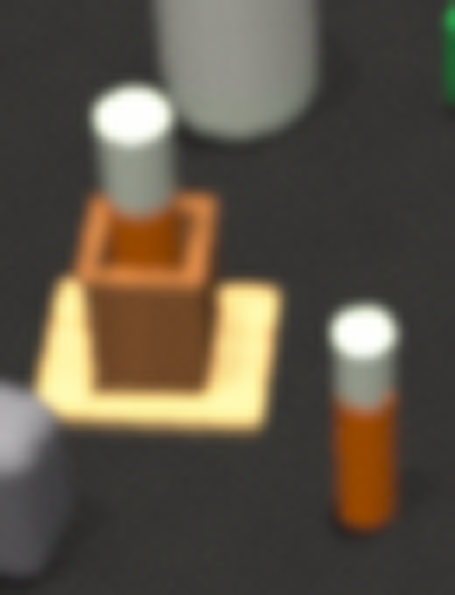

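Run:
```python
from h import *
def tri(a,b):
    o1,d1=ray("top",[a]);o2,d2=ray("side",[b]);d1=d1[0];d2=d2[0]
    k=np.linalg.lstsq(np.c_[d1,-d2],o2-o1,rcond=None)[0]; p,q=o1+k[0]*d1,o2+k[1]*d2; return (p+q)/2,p-q
print("big",tri(un([(214,191)],10,195,155)[0],un([(132,115)],7,185,185)[0]))
print(plane("top",un([(214,191)],10,195,155),.115),plane("side",un([(132,115)],7,185,185),.115))
print("small",tri(un([(160,494)],10,195,155)[0],un([(364,331)],7,185,185)[0]))
print("cup rim",plane("side",un([(78,278),(208,285),(220,198),(97,195)],7,185,185),.06), plane("side",un([(78,278),(208,285),(220,198),(97,195)],7,185,185),.06).mean(0))
print("tape",plane("top",[(190,172)],.06),"glue",plane("top",[(258,156)],.16))
```

```text
big (array([0.6475044 , 0.10348193, 0.11514594]), array([-0.00203055, -0.00118041, -0.00037846]))
[[0.64648317 0.1028881  0.115     ]] [[0.64875028 0.10378291 0.115     ]]
small (array([0.55279035, 0.12239186, 0.08387279]), array([-5.61599182e-04, -2.66319435e-04, -6.41504593e-05]))
cup rim [[0.65724215 0.12966776 0.06      ]
 [0.61887353 0.11137381 0.06      ]
 [0.63752055 0.0756996  0.06      ]
 [0.67416143 0.09495551 0.06      ]] [0.64694941 0.10292417 0.06      ]
tape [[0.65953641 0.19275725 0.06      ]] glue [[ 0.69497171 -0.02983989  0.16      ]]
```

```bash
cat >> h.py <<'E'
def tilt(yaw,th): return down(yaw)@R.from_euler("x",th,degrees=True).as_matrix()
E
python3 -c "
from h import *
st(); go([.6475,.1033,.24],tilt(94.4,-45))"
```

```text
t 32.12 p [0.502  0.3438 0.2928] yaw 94.42 tilt 0.88 F [-0.1  0.5 -0.3] g 86.7 q [ 0.42  0.43  1.4   0.    1.3  -1.23]
off cm [-25.13  12.57   5.34] rot [-44.2  -0.3  -0.1]  rows 6.9
```

Emit:
drive_tool:
  plan:
    - {"offset": [-3,1.5,0],"delta_rot": [0,0,0],"jaw": 6}
    - {"offset": [-6.5,3.2,0],"delta_rot": [-4,0,0],"jaw": 6}
    - {"offset": [-10,5,0.5],"delta_rot": [-10,0,0],"jaw": 6}
    - {"offset": [-13.7,6.8,1],"delta_rot": [-17,0,0],"jaw": 6}
    - {"offset": [-17.3,8.7,1.5],"delta_rot": [-24,0,0],"jaw": 6}
    - {"offset": [-21,10.5,2],"delta_rot": [-31,0,0],"jaw": 6}
    - {"offset": [-24,12,2],"delta_rot": [-37,0,0],"jaw": 6}
    - {"offset": [-25.1,12.5,3],"delta_rot": [-44,0,0],"jaw": 6}

```text
time: 32.78
position: [0.6368, 0.1173, 0.2615]
tool_rot: [0.638, 0.696, 0.249, 0.215]
ft_force: [-1.0, 1.4, 0.4]
grip_width: 0.0602
```

```bash
python3 -c "
from h import *
st(); go([.6553,.1038,.18],tilt(94.4,-45))"
```

```text
t 32.78 p [0.6368 0.1173 0.2615] yaw 95.37 tilt 38.38 F [-1.   1.4  0.4] g 60.2 q [-0.04  0.35  1.87  0.35  0.28 -2.  ]
off cm [-1.68 -3.7   7.43] rot [-6.6 -1.5 -0. ]  rows 2.0
```

```bash
python3 -c "
from h import *
st(); go([.653,.1037,.16],tilt(94.4,-30))"
```

```text
t 32.78 p [0.6368 0.1173 0.2615] yaw 95.37 tilt 38.38 F [-1.   1.4  0.4] g 60.2 q [-0.04  0.35  1.87  0.35  0.28 -2.  ]
off cm [-1.7  -5.12  8.85] rot [ 8.4 -1.5  0.2]  rows 2.5
```

Emit:
drive_tool:
  plan:
    - {"offset": [0,0,0],"delta_rot": [5,0,0],"jaw": 6}
    - {"offset": [0,0,0],"delta_rot": [10,0,0],"jaw": 6}
    - {"offset": [0,0,0],"delta_rot": [14.5,0,0],"jaw": 6}
    - {"offset": [0,0,0],"delta_rot": [14.5,0,0],"jaw": 6}
    - {"offset": [0,0,0],"delta_rot": [14.5,0,0],"jaw": 6}
    - {"offset": [0,0,0],"delta_rot": [14.5,0,0],"jaw": 6}
    - {"offset": [0,0,0],"delta_rot": [14.5,0,0],"jaw": 6}
    - {"offset": [0,0,0],"delta_rot": [14.5,0,0],"jaw": 6}

```text
time: 33.45
position: [0.6352, 0.1222, 0.261]
tool_rot: [0.659, 0.724, 0.159, 0.129]
ft_force: [-0.9, 0.1, 0.6]
grip_width: 0.0601
```

```bash
python3 -c "
from h import *
st(); go([.653,.1037,.16],tilt(94.4,-30))"
```

```text
t 33.45 p [0.6352 0.1222 0.261 ] yaw 95.69 tilt 23.62 F [-0.9  0.1  0.6] g 60.1 q [-0.01  0.38  1.67  0.1   0.69 -1.74]
off cm [-2.24 -2.57  9.85] rot [-6.4 -1.7  0.6]  rows 2.5
```

Emit:
drive_tool:
  plan:
    - {"offset": [-0.7,-0.8,2],"delta_rot": [-2,-0.5,0],"jaw": 6}
    - {"offset": [-1.5,-1.7,5],"delta_rot": [-4,-1,0.3],"jaw": 6}
    - {"offset": [-2.2,-2.6,8],"delta_rot": [-6.4,-1.7,0.6],"jaw": 6}
    - {"offset": [-2.2,-2.6,9.8],"delta_rot": [-6.4,-1.7,0.6],"jaw": 6}
    - {"offset": [-2.2,-2.6,9.8],"delta_rot": [-6.4,-1.7,0.6],"jaw": 6}
    - {"offset": [-2.2,-2.6,9.8],"delta_rot": [-6.4,-1.7,0.6],"jaw": 6}
    - {"offset": [-2.2,-2.6,9.8],"delta_rot": [-6.4,-1.7,0.6],"jaw": 6}
    - {"offset": [-2.2,-2.6,9.8],"delta_rot": [-6.4,-1.7,0.6],"jaw": 6}

```text
time: 34.12
position: [0.6552, 0.1039, 0.1634]
tool_rot: [0.656, 0.708, 0.191, 0.178]
ft_force: [0.5, 0.8, 0.4]
grip_width: 0.0602
```

```bash
python3 -c "
from h import *
st(); go([.653,.1037,.0785],tilt(94.4,-30)); s=snap('side','s18');t=snap('top','t18'); crop(s,130,140,330,290,'s18c')
p=get_obs()['position']; print((proj('side',[p])-[130,140])*4)"
```

```text
t 34.12 p [0.6552 0.1039 0.1634] yaw 94.39 tilt 30.28 F [0.5 0.8 0.4] g 60.2 q [-0.04  0.53  1.81  0.21  0.28 -1.87]
off cm [-0.   -4.47  7.22] rot [0.3 0.  0. ]  rows 2.0
[[277.04051772 173.25823054]]
```

View pics/s18c.png

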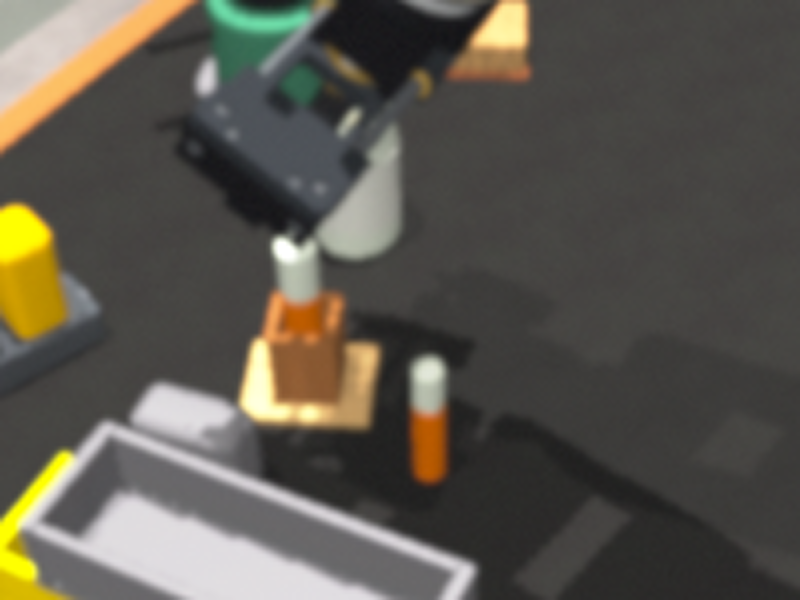

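```bash
python3 -c "
from h import *
st(); go([.6516,.1036,.11],tilt(94.4,-22)); go([.6516,.1036,.078],tilt(94.4,-22))"
```

```text
t 34.22 p [0.655  0.1039 0.1633] yaw 94.39 tilt 30.26 F [ 0.3 -0.5 -0.1] g 60.1 q [-0.04  0.53  1.81  0.21  0.28 -1.87]
off cm [-0.   -2.98  4.43] rot [8.3 0.  0. ]  rows 1.3
off cm [-0.   -4.59  7.2 ] rot [8.3 0.  0. ]  rows 2.0
```

Emit:
drive_tool:
  plan:
    - {"offset": [0,-1,1.5],"delta_rot": [4,0,0],"jaw": 6}
    - {"offset": [0,-2,3],"delta_rot": [8.3,0,0],"jaw": 6}
    - {"offset": [0,-3,4.4],"delta_rot": [8.3,0,0],"jaw": 6}
    - {"offset": [0,-3.6,5.4],"delta_rot": [8.3,0,0],"jaw": 6}
    - {"offset": [0,-4.2,6.4],"delta_rot": [8.3,0,0],"jaw": 6}
    - {"offset": [0,-4.6,7.2],"delta_rot": [8.3,0,0],"jaw": 6}
    - {"offset": [0,-4.6,7.2],"delta_rot": [8.3,0,0],"jaw": 6}
    - {"offset": [0,-4.6,7.2],"delta_rot": [8.3,0,0],"jaw": 6}

```text
time: 34.88
position: [0.6506, 0.1036, 0.0762]
tool_rot: [0.667, 0.72, 0.139, 0.128]
ft_force: [-0.4, -0.6, 0.2]
grip_width: 0.0601
```

```bash
python3 -c "
from h import *
st(); go([.6516,.1036,.078],tilt(94.4,-22)); s=snap('side','s19');t=snap('top','t19'); crop(s,150,140,300,260,'s19c')
"
```

```text
t 34.88 p [0.6506 0.1036 0.0762] yaw 94.38 tilt 21.79 F [-0.4 -0.6  0.2] g 60.1 q [-0.03  0.68  1.76  0.12  0.33 -1.79]
off cm [-0.01  0.16 -0.13] rot [-0.2  0.  -0. ]  rows 0.0
```

View pics/s19c.png

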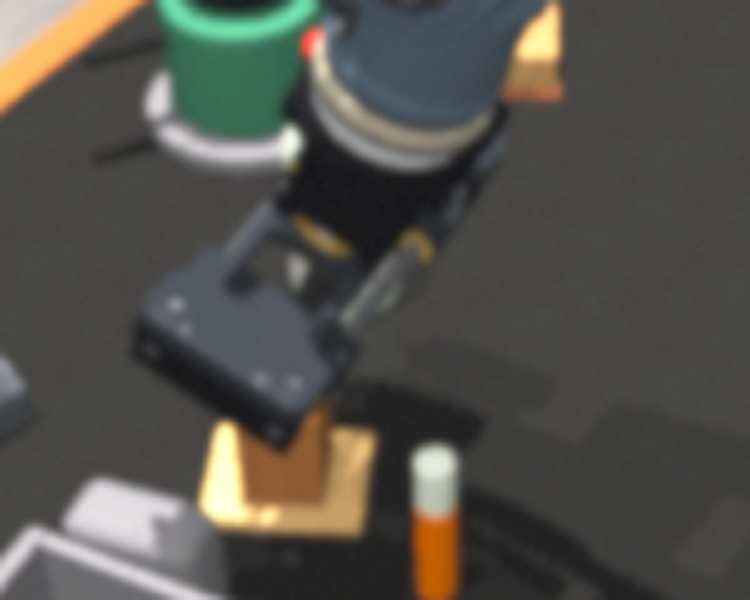

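Emit:
drive_tool:
  plan:
    - {"offset": [0,0,0],"delta_rot": [0,0,0],"jaw": 1.5}
    - {"offset": [0,0,0],"delta_rot": [0,0,0],"jaw": 1.5}
    - {"offset": [0,0,0],"delta_rot": [0,0,0],"jaw": 1.5}
    - {"offset": [0,0,0],"delta_rot": [0,0,0],"jaw": 1.5}
    - {"offset": [0,0,0],"delta_rot": [0,0,0],"jaw": 1.5}
    - {"offset": [0,0,0],"delta_rot": [0,0,0],"jaw": 1.5}
    - {"offset": [0,0,0],"delta_rot": [0,0,0],"jaw": 1.5}
    - {"offset": [0,0,0],"delta_rot": [0,0,0],"jaw": 1.5}
  squeeze: 20

```text
time: 35.65
position: [0.6504, 0.1036, 0.0759]
tool_rot: [0.667, 0.72, 0.139, 0.128]
ft_force: [1.0, 0.4, 0.9]
grip_width: 0.0229
```

```bash
python3 -c "
from h import *
st(); r=R.from_quat(get_obs()['tool_rot']); print('up in tool',r.inv().apply([0,0,1]).round(3))"
```

```text
t 35.65 p [0.6504 0.1036 0.0759] yaw 94.37 tilt 21.77 F [1.  0.4 0.9] g 22.9 q [-0.03  0.68  1.76  0.12  0.33 -1.79]
up in tool [ 0.     0.371 -0.929]
```

Emit:
drive_tool:
  plan:
    - {"offset": [0,0.4,-0.9],"delta_rot": [0,0,0],"jaw": 1.5}
    - {"offset": [0,1.1,-2.8],"delta_rot": [0,0,0],"jaw": 1.5}
    - {"offset": [0,2.2,-5.6],"delta_rot": [0,0,0],"jaw": 1.5}
    - {"offset": [0,3.7,-9.3],"delta_rot": [0,0,0],"jaw": 1.5}
    - {"offset": [0,5.2,-13],"delta_rot": [0,0,0],"jaw": 1.5}
    - {"offset": [0,6.7,-16.7],"delta_rot": [0,0,0],"jaw": 1.5}
    - {"offset": [0,8.2,-20.4],"delta_rot": [0,0,0],"jaw": 1.5}
    - {"offset": [0,9.3,-23.2],"delta_rot": [0,0,0],"jaw": 1.5}

```text
time: 36.32
position: [0.6512, 0.1035, 0.3309]
tool_rot: [0.667, 0.72, 0.14, 0.13]
ft_force: [1.2, 0.2, -0.4]
grip_width: 0.0226
```

```bash
python3 -c "
from h import *
st(); s=snap('side','s20');t=snap('top','t20'); crop(s,130,40,330,190,'s20c')
go([.57,.335,.33],tilt(94.4,30))"
```

```text
t 36.32 p [0.6512 0.1035 0.3309] yaw 94.37 tilt 22.06 F [ 1.2  0.2 -0.4] g 22.6 q [-0.03  0.33  1.52  0.05  0.91 -1.7 ]
off cm [23.73 -6.31 -2.14] rot [52.7  0.1 -0. ]  rows 7.4
```

View pics/s20c.png

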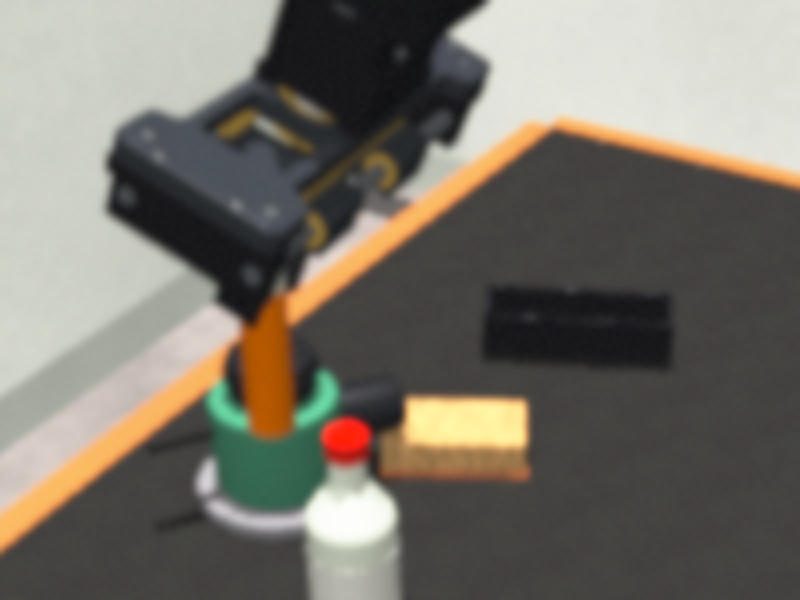

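Emit:
drive_tool:
  plan:
    - {"offset": [2.5,-0.6,-0.2],"delta_rot": [5,0,0],"jaw": 1.5}
    - {"offset": [5.5,-1.4,-0.5],"delta_rot": [11,0,0],"jaw": 1.5}
    - {"offset": [8.5,-2.2,-0.8],"delta_rot": [17,0,0],"jaw": 1.5}
    - {"offset": [11.5,-3,-1],"delta_rot": [23,0,0],"jaw": 1.5}
    - {"offset": [14.5,-3.8,-1.3],"delta_rot": [29,0,0],"jaw": 1.5}
    - {"offset": [17.5,-4.6,-1.6],"delta_rot": [35,0,0],"jaw": 1.5}
    - {"offset": [20.5,-5.4,-1.8],"delta_rot": [41,0,0],"jaw": 1.5}
    - {"offset": [23,-6.1,-2],"delta_rot": [47,0,0],"jaw": 1.5}

```text
time: 37.08
position: [0.5682, 0.3299, 0.322]
tool_rot: [0.662, 0.716, -0.162, -0.15]
ft_force: [0.7, -0.5, -0.8]
grip_width: 0.023
```

```bash
python3 -c "
from h import *
st(); go([*w(.002,.0025),.30],tilt(94.4,48))"
```

```text
t 37.08 p [0.5682 0.3299 0.322 ] yaw 94.45 tilt 25.51 F [ 0.7 -0.5 -0.8] g 23.0 q [ 0.31  0.71  0.89  0.11  1.98 -1.32]
off cm [ 1.69 -3.84  4.27] rot [22.5  0.   0. ]  rows 3.1
```

Emit:
drive_tool:
  plan:
    - {"offset": [0.3,-0.7,0.5],"delta_rot": [4,0,0],"jaw": 1.5}
    - {"offset": [0.7,-1.5,1.2],"delta_rot": [8,0,0],"jaw": 1.5}
    - {"offset": [1,-2.3,2],"delta_rot": [13,0,0],"jaw": 1.5}
    - {"offset": [1.4,-3.1,3],"delta_rot": [18,0,0],"jaw": 1.5}
    - {"offset": [1.7,-3.8,4],"delta_rot": [22.5,0,0],"jaw": 1.5}
    - {"offset": [1.7,-3.8,4.3],"delta_rot": [22.5,0,0],"jaw": 1.5}
    - {"offset": [1.7,-3.8,4.3],"delta_rot": [22.5,0,0],"jaw": 1.5}
    - {"offset": [1.7,-3.8,4.3],"delta_rot": [22.5,0,0],"jaw": 1.5}

```text
time: 37.75
position: [0.5156, 0.3408, 0.2992]
tool_rot: [0.622, 0.671, -0.296, -0.274]
ft_force: [0.7, -0.1, -0.3]
grip_width: 0.0229
```

```bash
python3 -c "
from h import *
st(); go([*w(.002,.0025),.24],tilt(94.4,48));s=snap('side','s21');t=snap('top','t21'); crop(s,60,120,280,285,'s21c'); crop(t,80,140,190,270,'t21c')"
```

```text
t 37.75 p [0.5156 0.3408 0.2992] yaw 94.37 tilt 47.66 F [ 0.7 -0.1 -0.3] g 22.9 q [ 0.31  0.84  0.84  0.23  2.26 -1.26]
off cm [0.2  4.28 4.09] rot [ 0.3 -0.  -0. ]  rows 1.4
```

View pics/s21c.png

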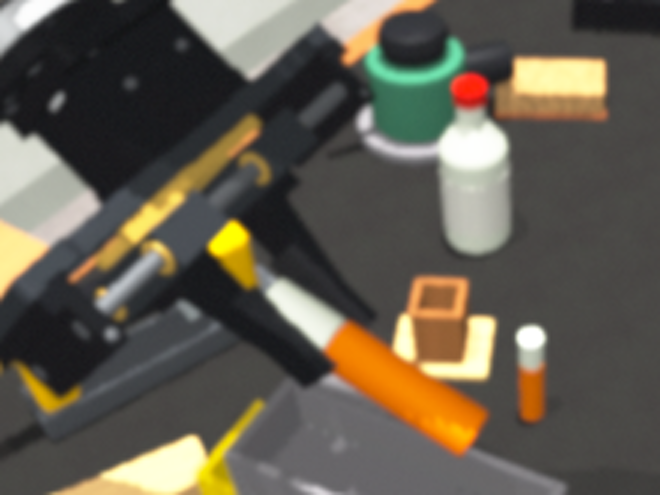

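View pics/t21c.png

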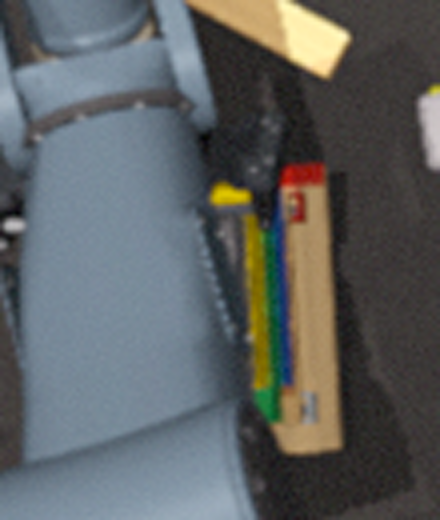

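```bash
python3 -c "
from h import *
o=get_obs(); r=R.from_quat(o['tool_rot']); g=o['position']-.011*r.as_matrix()[:,2]
m=(r*R.from_matrix(tilt(94.37,-21.8)).inv()).apply([0,0,1]); b=g-.081*m; tp=g+.029*m
print('mark dir',m,inb(g)*1000,inb(b)*1000,b,tp, (proj('side',[b,tp,g])-[60,120]+.5)*3)
c=np.r_[w(-.0146,.0025),.227]; 
cs=[np.r_[w(-.0146+sx*.08,.0025+sy*.028),.227] for sx in(1,-1) for sy in(1,-1)]; print((proj('side',cs)-[80,190]+.5)*4)"
```

```text
mark dir [0.93283899 0.07109637 0.35320918] [[11.84569638  0.60231876]] [[-63.93335843   0.52511289]] [0.44840723 0.33572999 0.27937867] [0.55101952 0.34355059 0.31823168] [[479.86843291 433.40829999]
 [270.15545454 298.17241121]
 [324.57015816 333.56792529]]
[[217.25298572 323.15765049]
 [306.29591877 218.50757935]
 [606.63534027 491.98054113]
 [677.95432311 365.25384151]]
```

Emit:
drive_tool:
  plan:
    - {"offset": [0.2,0.8,0.7],"delta_rot": [0,0,0],"jaw": 1.5}
    - {"offset": [0.2,1.6,1.5],"delta_rot": [0,0,0],"jaw": 1.5}
    - {"offset": [0.2,2.4,2.2],"delta_rot": [0,0,0],"jaw": 1.5}
    - {"offset": [0.2,3.1,2.9],"delta_rot": [0,0,0],"jaw": 1.5}
    - {"offset": [0.2,3.6,3.4],"delta_rot": [0,0,0],"jaw": 1.5}
    - {"offset": [0.2,4,3.8],"delta_rot": [0,0,0],"jaw": 1.5}
    - {"offset": [0.2,4.2,4],"delta_rot": [0,0,0],"jaw": 1.5}
    - {"offset": [0.2,4.2,4],"delta_rot": [0,0,0],"jaw": 1.5}

```text
time: 38.52
position: [0.5136, 0.3427, 0.2402]
tool_rot: [0.621, 0.671, -0.298, -0.275]
ft_force: [0.5, -0.1, -0.7]
grip_width: 0.0229
```

```bash
python3 -c "
from h import *
st(); s=snap('side','s22'); crop(s,60,150,260,300,'s22c')"
```

```text
t 38.52 p [0.5136 0.3427 0.2402] yaw 94.37 tilt 47.83 F [ 0.5 -0.1 -0.7] g 22.9 q [ 0.32  0.89  0.9   0.21  2.16 -1.29]
```

View pics/s22c.png

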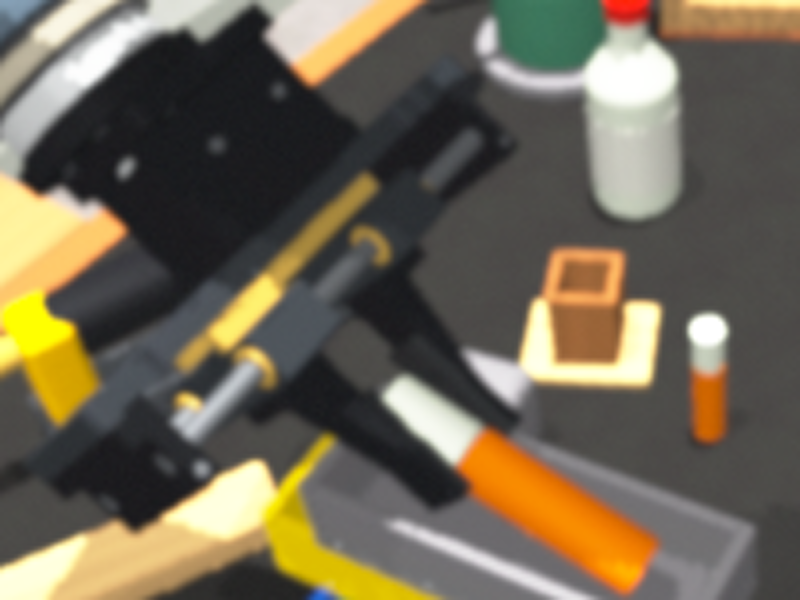

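Emit:
drive_tool:
  plan:
    - {"offset": [0,0,0],"delta_rot": [0,0,0],"jaw": 5.5}
    - {"offset": [0,0,0],"delta_rot": [0,0,0],"jaw": 5.5}
    - {"offset": [0,0,0],"delta_rot": [0,0,0],"jaw": 5.5}
    - {"offset": [0,0,0],"delta_rot": [0,0,0],"jaw": 5.5}
    - {"offset": [0,0,0],"delta_rot": [0,0,0],"jaw": 5.5}
    - {"offset": [0,-1.5,-1.3],"delta_rot": [0,0,0],"jaw": 5.5}
    - {"offset": [0,-3.7,-3.3],"delta_rot": [0,0,0],"jaw": 5.5}
    - {"offset": [0,-6,-5.4],"delta_rot": [0,0,0],"jaw": 5.5}

```text
time: 39.23
position: [0.5129, 0.3425, 0.3218]
tool_rot: [0.621, 0.67, -0.298, -0.276]
ft_force: [0.6, 0.1, -0.5]
grip_width: 0.0544
```

```bash
python3 -c "
from h import *
st(); s=snap('side','s23'); crop(s,60,150,260,300,'s23c')"
```

```text
t 39.23 p [0.5129 0.3425 0.3218] yaw 94.38 tilt 47.95 F [ 0.6  0.1 -0.5] g 54.4 q [ 0.32  0.83  0.82  0.24  2.3  -1.25]
```

View pics/s23c.png

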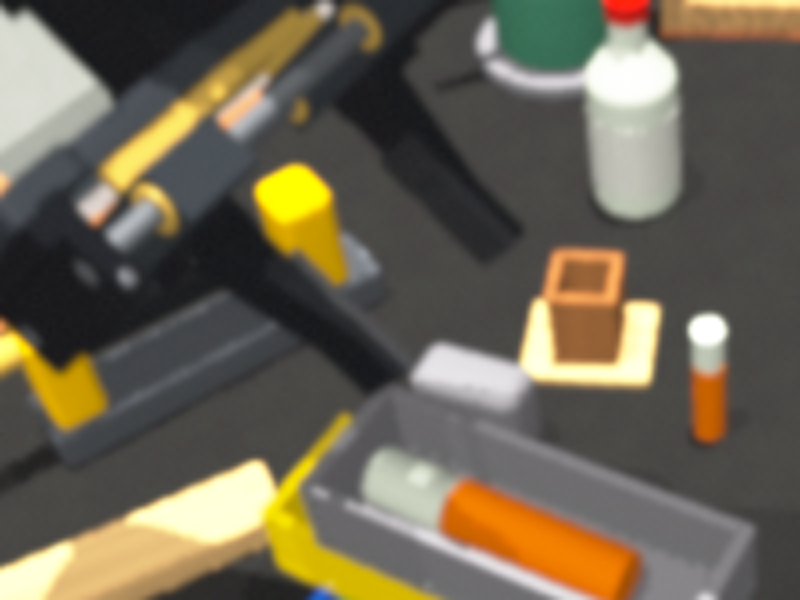

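Emit:
drive_tool:
  plan:
    - {"offset": [0,-1.5,-1.4],"delta_rot": [0,0,0],"jaw": 5.5}
    - {"offset": [0,-3,-2.7],"delta_rot": [0,0,0],"jaw": 5.5}
    - {"offset": [-3,-4,-3.6],"delta_rot": [-4,0,0],"jaw": 5.5}
    - {"offset": [-7,-4,-3.6],"delta_rot": [-9,0,0],"jaw": 5.5}
    - {"offset": [-11,-4,-3.6],"delta_rot": [-14,0,0],"jaw": 5.5}
    - {"offset": [-15,-4,-3.6],"delta_rot": [-20,0,0],"jaw": 5.5}
    - {"offset": [-19,-4,-3.6],"delta_rot": [-26,0,0],"jaw": 5.5}
    - {"offset": [-23,-4,-3.6],"delta_rot": [-32,0,0],"jaw": 5.5}

```text
time: 39.95
position: [0.5311, 0.1116, 0.3765]
tool_rot: [0.673, 0.727, -0.098, -0.09]
ft_force: [0.4, -0.9, 0.8]
grip_width: 0.0555
```

Emit:
drive_tool:
  plan:
    - {"offset": [-4,0,0],"delta_rot": [0,0,0],"jaw": 5.5}
    - {"offset": [-8,0,0],"delta_rot": [0,0,0],"jaw": 5.5}
    - {"offset": [-12,0,0],"delta_rot": [0,0,0],"jaw": 5.5}
    - {"offset": [-16,0,0],"delta_rot": [0,0,0],"jaw": 5.5}
    - {"offset": [-20,0,0],"delta_rot": [0,0,0],"jaw": 5.5}
    - {"offset": [-24,0,0],"delta_rot": [0,0,0],"jaw": 5.5}
    - {"offset": [-24,0,0],"delta_rot": [0,0,0],"jaw": 5.5}
    - {"offset": [-24,0,0],"delta_rot": [0,0,0],"jaw": 5.5}

```text
time: 40.62
position: [0.5489, -0.1279, 0.3754]
tool_rot: [0.675, 0.725, -0.1, -0.094]
ft_force: [-0.8, 1.2, 0.5]
grip_width: 0.0549
```

```bash
python3 -c "
from h import *
st(); s=snap('side','s24'); t=snap('top','t24'); crop(s,80,200,280,350,'s24c'); crop(t,100,160,190,260,'t24c')"
```

```text
t 40.62 p [ 0.5489 -0.1279  0.3754] yaw 94.14 tilt 15.75 F [-0.8  1.2  0.5] g 54.9 q [-0.36  0.44  1.19 -0.12  1.76 -2.02]
```

View pics/s24c.png

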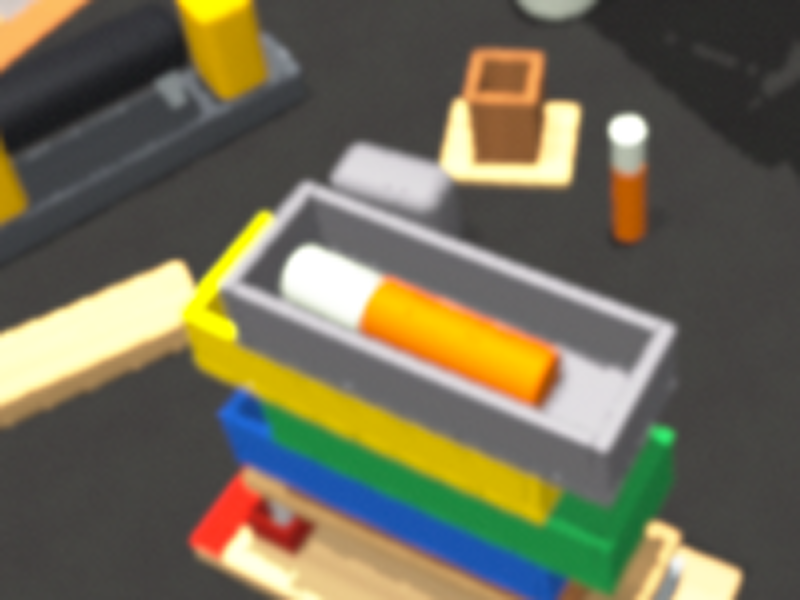

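View pics/t24c.png

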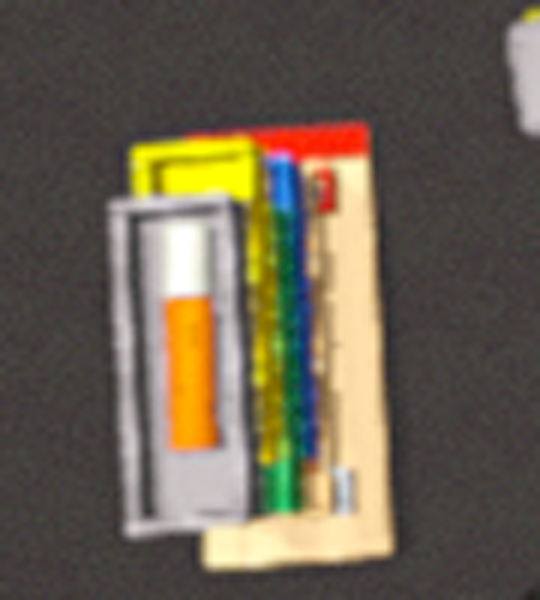

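View pics/t24.png

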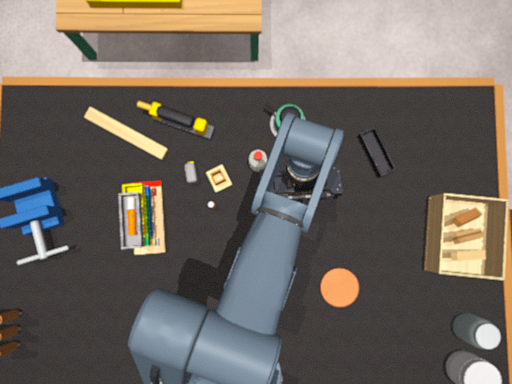

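```bash
python3 -c "
from h import *
f=lambda n,p,z,s,x,y: print(n,(inb(plane(n,un(p,s,x,y),z))*1000).round(1).tolist())
f('side',[(310,185),(226,287),(608,449),(676,327)],.227,4,80,200)
f('top',[(110,201),(240,192),(127,533),(250,520)],.227,6,100,160)
f('side',[(268,213),(185,313)],.189,4,80,200); f('top',[(132,147),(255,138)],.189,6,100,160)
f('side',[(222,408)],.113,4,80,200); f('top',[(285,152),(311,460)],.113,6,100,160)
f('side',[(673,432)],.151,4,80,200); f('top',[(285,512)],.151,6,100,160)
f('top',[(370,123),(395,553)],.015,6,100,160)
f('side',[(678,548)],.067,4,80,200)
"
```

```text
side [[61.8, -23.3], [61.1, 30.6], [-94.7, 29.4], [-94.5, -24.4]]
top [[64.8, 31.1], [64.4, -31.1], [-94.5, 30.9], [-93.0, -27.5]]
side [[93.5, -27.2], [92.6, 28.4]]
top [[95.3, 30.2], [95.2, -30.6]]
side [[97.0, 24.9]]
top [[96.9, -27.6], [-65.2, -32.1]]
side [[-92.2, -27.4]]
top [[-90.8, -26.2]]
top [[122.5, -53.5], [-118.8, -53.4]]
side [[-97.1, -22.7]]
```

```bash
python3 -c "
from rig import *
print(hand_in())"
```

```text
the job is handed in; nothing more can be done
None
```

The job is done and handed in at about 41 s of the 210 s allowed; no verdict was reported.

**What I did:** I set the frame in the base's four sockets. I then stacked blue, green, yellow and grey in that order from the bottom, alternating towards and away from the red end. Last, I pulled the larger marker from its cup and dropped it into the grey top tray from a tilted hold just above the rim. I left the black tray and the small marker alone.

**Last checks, from both cameras after the arm moved clear:**

| Item | Measured position along the base | Allowed |
|---|---|---|
| Blue (level 1) | about +17 mm | 6 to 24 mm towards red |
| Green (level 2) | about -12 mm | 6 to 24 mm away |
| Yellow (level 3) | about +13 to +15 mm | 6 to 24 mm towards red |
| Grey (level 4) | about -15 to -16.5 mm | 6 to 24 mm away |

- **Sideways:** Yellow and grey are within about 3 mm of the middle in both cameras. Blue and green are about 1–3 mm off; only some of their edges were visible.
- **Heights:** Tray edges came out in line when measured at the planned rim heights, so I take the trays as seated and flat.
- **Marker:** It lies flat on the grey tray's floor.
- **Tape measure and glue bottle:** Both look unmoved in the pictures; I did not measure their shift.
- **Disagreements:** The two cameras differed by about 2–3 mm. The board's own edges suggest my base centre was off by about 2 mm along its length. Allowing for either, every tray stays within limits.

I saw no sign of the frame, blue tray or green tray being knocked aside.

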